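# Release the lock-out, load the deburring tub from the carton and key-start the machine

### The arm

A 6-joint arm with a two-finger parallel gripper is mounted at the origin on a cart in front of the work surface, level with it; the furniture and walls round the work are solid. World frame = base frame: x ahead of the robot, y to its left, z up, the work surface at z = 0. Lengths are in m, angles in rad, forces in N, time in s.
With the tool pointing down it reaches from about 0.35 to 0.85 m from the base axis. Payload 8.1 kg.
Tool frame: the origin (TCP) lies at the very end of the fingers, on their centre line; the grasp point (between the pads) lies 19 mm behind it; z points along the fingers, x is the direction in which the jaws open and shut, and the axes are right-handed (so a half turn about z gives the same grasp; the last joint's range is limited). The gripper opens to 93 mm and grips with 3 to 60 N. Pads are 15 mm wide; open, the fingers measure 128 mm over their backs; the gripper's body (75 mm by 188 mm) begins 65 mm behind the grasp point.
Start: joints at [-1.327, 0.13, 1.488, -0, 1.523, -0.085], TCP at [0.194, -0.568, 0.219] pointing down, gripper open.
Joint ranges: [-2.96, 2.96], [-0.89, 2.26], [0.02, 2.5], [-1.34, 4.48], [0, 2.73], [-2.66, 2.66]. Speed limits (rad/s): [2.39, 2.39, 2.79, 3.14, 3.14, 3.14].

### API

Orientations are given as a rotation vector (axis times angle).
In Python, from plant import robot gives the robot as it stands. The module is installed in compiled form; this text tells all that it offers.
- The arm moves only by the tool jog_arm, never from a script. Its argument "commands" is one flat list of numbers, 5 for each row, row after row: the gripper's target within -1 to 1 (shut at 1, half-way at 0, fully open at -1), then the shift along the tool's x, y, z in m, then the turn about the tool's z in degrees. A call has 1 to 20 rows; each row shifts and turns the commanded pose from where the row before left it, along the tool's axes as they then stand; what a row does not reach is not made up. A row lasts 1/12 s, in which the tool goes at most 41.7 mm and 7.16 degrees, less where a joint would pass 70% of its speed; a pose out of reach is approached as far as the arm can. A call is refused whole if a number of a shift passes 0.0417 or a number of a turn 7.16, either way. A call with a gripper value outside its range is refused whole. The fingers move at their own pace and stop on an object; "grip_force" is the grip in N (left out, the last holds). Time passes only in rows, so rows that do not move let the fingers close. It gives the time, the measured TCP pose, the force and the opening at its end, in the units of the state.
- robot.read_state(): the state, without advancing time (a new reading comes with each control period).
- robot.read_camera(name): name is "scene" or "side" or "wrist"; returns a dict with "img" (480x640x3 uint8, blue, green, red), "vfov" (degrees; the focal length in pixels is half the picture's height over the tangent of half this angle, whatever the lens; pixels are square), "cx", "cy" (the principal point, pixels), "extrinsics" (4x4, takes a point from world to camera coordinates). Camera axes: x right, y down, z forward; pixel columns grow to the right and rows downward; lengths in m; the calibration is good to about 2 mm. A picture is of the moment at which its call begins. There is no depth.
- robot.close_job(): hands the job in, once; it reports no verdict.
Trained networks look in a picture, given as the dict that the camera call returned (one of the last four; its "shot" number tells which), for a name from the list of things; names that differ only in an ending like _2 or _b are one class to them, and where a whole thing is asked for, a point or a joint stands for the part that bears it (a point fixed in the world has none). Each returns a list of dicts, best first, with "score" (0 to 1); they miss things now and then, are a little off and sometimes report something else, mostly with a low value. They report only what shows in the picture. A call takes as long as a camera call.
- robot.recognise(thing, picture): "box" ([centre column, centre row, width, height] as shares, 0 to 1, of the picture: columns of its width, rows of its height, round what is visible of it).
- robot.pinpoint(thing, picture): "position" ([row, column] as shares, 0 to 1, of the picture: columns of its width, rows of its height: a listed point, or the origin of a listed thing).
The state is a dict: "t": time; "q": joint angles; "dq": joint speeds; "joint_torque": joint torques, N m; "tool_pos": TCP position; "orientation": TCP orientation; "force": force on the tool from outside, world axes, zero at the start; "wrist_torque": the same for the moment, N m; "opening": finger opening in m.
Only numpy, scipy, OpenCV 4.12 (cv2) and the standard library are available. Lean on these libraries where they do the work, as an engineer would, in place of code of your own. Each camera call takes 0.05 s, during which the arm holds its last target.

### The job

Get the vibratory deburring machine going: fold both flaps of the carton right back past upright, take the red lock-out board up and off its hook and put it in the grey tray, and put every steel offcut from the carton into the blue tub. Only when the board is in the tray and all offcuts are in the tub, turn the red key clockwise through run and on to start as far as it goes, hold it there a moment, and let it spring back so that it stands at run. Leave the flaps open and leave the other tools and the tape on the bench alone.

Things in the scene. Friction and masses are not known exactly. Their poses are not given: they have to be found in the camera images.
- carton_floor (a point): Open-topped brown cardboard carton, fixed to the bench, inside 200 (x) x 330 (y) mm, walls 5 mm thick, their top 70 mm above the bench. This point: centre of the inner floor, 6 mm above the bench; x across the carton away from the robot, y along it, z up
- flap_front (a joint): Cardboard flap (75 mm long, 330 mm wide, 4 mm thick) hinged along the carton's near long wall: hinge line along carton y at carton x = -102.5 mm, 72 mm above the bench. 0 = lying shut over the carton (pointing inward), 1.57 = upright, 2.6 = fold stop outside. Starts sprung up 0.5 to 0.85. Stays where it is put (friction 0.03 N m, about 0.4 N at the free edge)
- flap_rear (a joint): The same kind of flap on the far long wall: hinge line at carton x = +102.5 mm, 72 mm above the bench; same values. The two flaps leave a gap between their free edges, through which closed fingers can go down to push each flap up and outward
- offcut_1_mid (a point): Steel offcut bar, 20 x 85 x 12 mm, 0.1 to 0.2 kg, lying flat on the carton floor, roughly across the carton (two or three of them, about 88 mm apart). This point: its centre, half-way up; its y runs along the 85 mm, x across the 20 mm
- offcut_2_mid (a point): Steel offcut bar, 20 x 85 x 12 mm, 0.1 to 0.2 kg, lying flat on the carton floor, roughly across the carton (two or three of them, about 88 mm apart). This point: its centre, half-way up; its y runs along the 85 mm, x across the 20 mm
- offcut_3_mid (a point): Steel offcut bar, 20 x 85 x 12 mm, 0.1 to 0.2 kg, lying flat on the carton floor, roughly across the carton (two or three of them, about 88 mm apart). This point: its centre, half-way up; its y runs along the 85 mm, x across the 20 mm
- tub_floor (a point): Deburring machine, fixed to the bench: blue rectangular tub, inside 190 (x) x 210 (y) mm, walls 8 mm, black floor 44 mm and rim 100 mm above the bench, with a grey control box (86 x 130 mm, 70 mm high) on its -x side. This point: centre of the tub's inner floor; x away from the robot, y left, z up
- key_grip (a point): Red key in the top of the control box, vertical turning axis, on the machine's centre line 150 mm in front (-x) of tub_floor. Its grip is a flat upright plate 34 mm wide (its x), 10 mm thick (its y), 30 mm tall, reaching from 89 to 119 mm above the bench. This point: middle of the grip, on the axis; turns with the key. At off its x points along the machine's +x. A white dot on the box marks off, green run, yellow start
- key_barrel (a joint): Turn of the lock barrel, clockwise from above: 0 = off, 0.7 (stop) = run; stays where it is left (friction 0.035 N m)
- key_spring (a joint): Further turn of the key beyond the barrel, clockwise: 0 = at rest, 0.5 (stop) = start; a spring (0.064 N m at 0, 0.104 N m at start) brings it back to 0 when let go. The key's whole turn is key_barrel + key_spring (up to 1.2); turning it first takes the barrel to run, then winds the spring
- board_grip (a point): Red lock-out board with a white band, 70 mm wide (y), 122 mm tall (z), 10 mm thick (x), 0.1 kg, hanging from a hook through its window. Window 42 mm wide and 38 mm tall, its upper edge 22 mm below this point. This point: centre of the solid top part (70 wide, 40 mm tall), where it is gripped across its thickness; 104 mm above the board's lower edge
- board_mid (a point): Centre of the same board, 61 mm above its lower edge
- hook_tip (a point): Tip centre of the upturned hook of a fixed yellow lock-out post (post 16 mm square, 210 mm tall, its centre 128 mm behind the tip; foot 80 x 80 x 10 mm, centred 106 mm behind the tip). The hook is an 8 mm level steel rod along the post's x, axis 175 mm above the bench, pointing to -x (toward the robot); this tip point is 10 mm higher than that axis. The board hangs about 60 mm behind the tip: raise it about 20 mm (more than 11, less than 28), then draw it off along -x
- tray_in (a point): Grey open tray, fixed, outside 210 (x) x 108 (y) x 35 mm high, walls 4 mm. This point: centre of its inner floor, 4 mm above the bench; x along its length
- driver_yellow: yellow-handled screwdriver, 27 x 140 x 27 mm, lying in front of the machine; origin under its middle. Bystander
- tape_roll: roll of tan masking tape, 100 mm across, 25 mm high; origin under its middle. Bystander

How it is judged:
By the outcome, as a careful person would: the job done as asked, in the order asked, and still so for the second after the job is handed in, with the robot touching nothing.
Of offcut_1, offcut_2, offcut_3 only 2 to 3 are there at a start; the rules pass over those that are not, and their reading is None.
At some moment in a run one of offcut_1, offcut_2, offcut_3 may be knocked a few centimetres aside while the robot is not near it.
It also fails if it takes over 210 s, if anything falls off the work surface, if the arm or the gripper's body presses on something with over 40 N, if the wrist force passes 120 N, or if a joint passes its speed limit or range.

## Working session

There is one attempt and no reset: what is moved stays moved. The work goes in short steps, Python scripts to look and compute and a tool call to move; the robot and the scene stay as the last step left them, time stands still between calls to the robot, and variables do not carry over. Pictures are saved under pics/ and viewed, and the job is handed in when it is done.

Besides the shell and the picture viewer there is one more tool, called after "Emit:" as name(argument=value, ...) on one line, values as JSON. jog_arm: Moves the arm, as the interface text tells. Its arguments: {"type":"object","properties":{"commands":{"type":"array"},"grip_force":{"type":"number"}},"required":["commands"]}

```bash
mkdir -p pics; cat > h.py <<'E'
import numpy as np, cv2
from plant import robot
from scipy.spatial.transform import Rotation as R
def cam(name,fn=None):
    c=robot.read_camera(name)
    if fn: cv2.imwrite('pics/'+fn,c['img'])
    return c
def proj(c,p):
    p=np.atleast_2d(p); E=np.array(c['extrinsics']); q=p@E[:3,:3].T+E[:3,3]
    f=240/np.tan(np.radians(c['vfov'])/2)
    return np.c_[c['cx']+f*q[:,0]/q[:,2], c['cy']+f*q[:,1]/q[:,2]]
def ray(c,u,v):
    E=np.array(c['extrinsics']);f=240/np.tan(np.radians(c['vfov'])/2)
    d=E[:3,:3].T@np.array([(u-c['cx'])/f,(v-c['cy'])/f,1]); o=-E[:3,:3].T@E[:3,3]
    return o,d/np.linalg.norm(d)
def atz(c,u,v,z):
    o,d=ray(c,u,v); return o+d*(z-o[2])/d[2]
def tri(c1,p1,c2,p2):
    o1,d1=ray(c1,*p1);o2,d2=ray(c2,*p2)
    A=np.c_[d1,-d2]; s=np.linalg.lstsq(A,o2-o1,rcond=None)[0]
    a=o1+s[0]*d1;b=o2+s[1]*d2
    return (a+b)/2,np.linalg.norm(a-b)
def pin(thing,c,n=4):
    return [(round(r['score'],2),round(r['position'][1]*640,1),round(r['position'][0]*480,1)) for r in robot.pinpoint(thing,c)[:n]]
def st():
    s=robot.read_state();np.set_printoptions(precision=4,suppress=True)
    print('t',round(s['t'],2),'pos',np.array(s['tool_pos']),'rot',np.array(s['orientation']),'F',np.array(s['force']).round(1),'op',round(s['opening'],4),'q',np.array(s['q']).round(3))
    M=R.from_rotvec(s['orientation']).as_matrix();print('toolx',M[:,0],'tooly',M[:,1],'toolz',M[:,2])
    return s
E
python3 - <<'E'
from h import *
st()
a=cam('scene','s0.png');b=cam('side','d0.png');w=cam('wrist','w0.png')
for n in ['carton_floor','offcut_1_mid','tub_floor','key_grip','board_grip','board_mid','hook_tip','tray_in','driver_yellow','tape_roll']:
    pa,pb=pin(n,a),pin(n,b); print(n,pa,pb)
    if pa and pb:print('   ',*tri(a,pa[0][1:],b,pb[0][1:]))
for c in (a,b,w):print(c['vfov'],c['cx'],c['cy'],np.linalg.inv(c['extrinsics'])[:3].round(3).tolist())
E
```

```text
t 0.0 pos [ 0.1936 -0.5673  0.2176] rot [-2.554   1.8273  0.0022] F [-0.4 -1.4 -0.1] op 0.0931 q [-1.327  0.131  1.489 -0.     1.523 -0.085]
toolx [ 0.3229 -0.9464 -0.0018] tooly [-0.9464 -0.3229 -0.0001] toolz [-0.0005  0.0018 -1.    ]
carton_floor [(0.82, 240.9, 326.7)] [(0.84, 286.7, 380.3)]
    [0.5462 0.2899 0.0105] 0.006886690221863939
offcut_1_mid [] [(0.57, 286.3, 346.9), (0.41, 322.1, 223.8), (0.31, 287.8, 374.8)]
tub_floor [(0.91, 322.2, 225.4), (0.66, 373.7, 215.3), (0.57, 256.0, 205.7), (0.28, 219.9, 346.5)] [(0.65, 286.4, 343.8), (0.6, 297.0, 242.8)]
    [0.4974 0.126  0.12  ] 0.2696164721292789
key_grip [(0.67, 242.2, 329.3), (0.59, 370.1, 214.4), (0.23, 223.6, 348.5)] [(0.57, 245.6, 241.4), (0.55, 344.8, 221.6)]
    [0.5204 0.3763 0.2306] 0.2739972207005874
board_grip [(0.8, 258.8, 205.0)] [(0.61, 243.9, 227.1), (0.33, 327.7, 299.3)]
    [ 0.6764 -0.0117  0.1987] 0.005732161348273255
board_mid [(0.67, 256.3, 219.8)] [(0.89, 244.7, 241.9), (0.25, 377.7, 254.3)]
    [0.6718 0.0116 0.1667] 0.002475902923972279
hook_tip [(0.73, 279.3, 216.8)] [(0.68, 245.6, 223.8), (0.6, 2
[... 159 characters left out ...]
887593
driver_yellow [(0.61, 395.6, 250.8)] [(0.65, 375.1, 255.2)]
    [ 0.341  -0.2573  0.0038] 0.010983095694342346
tape_roll [(0.78, 372.9, 216.6)] [(0.54, 324.1, 223.4), (0.39, 241.5, 226.7)]
    [ 0.5009 -0.4567  0.0095] 0.005733927913350436
48.309476885626175 318.0322319881544 227.72213424320202 [[-0.883, -0.19, 0.428, -0.151], [-0.468, 0.398, -0.789, 1.155], [-0.02, -0.897, -0.441, 0.822]]
53.06783647627744 323.46743706637005 238.20186419195758 [[-0.999, -0.027, 0.03, 0.453], [-0.039, 0.444, -0.895, 1.013], [0.01, -0.896, -0.445, 0.681]]
67.705332016795 317.9919582087017 238.7520940287624 [[0.323, -0.919, -0.228, 0.255], [-0.947, -0.314, -0.075, -0.546], [-0.003, 0.24, -0.971, 0.384]]
```

View pics/s0.png

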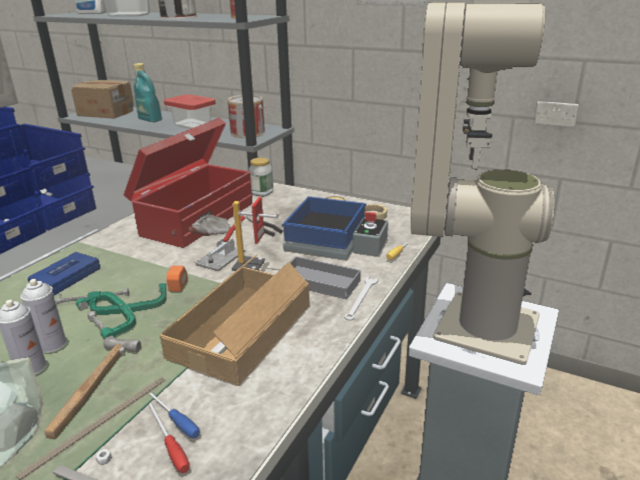

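View pics/d0.png

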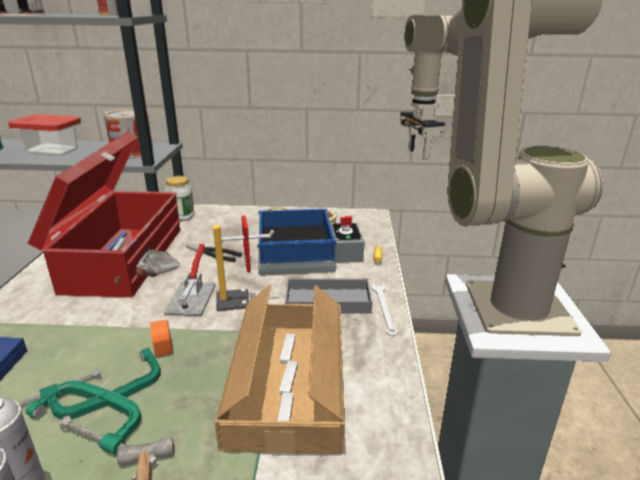

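View pics/w0.png

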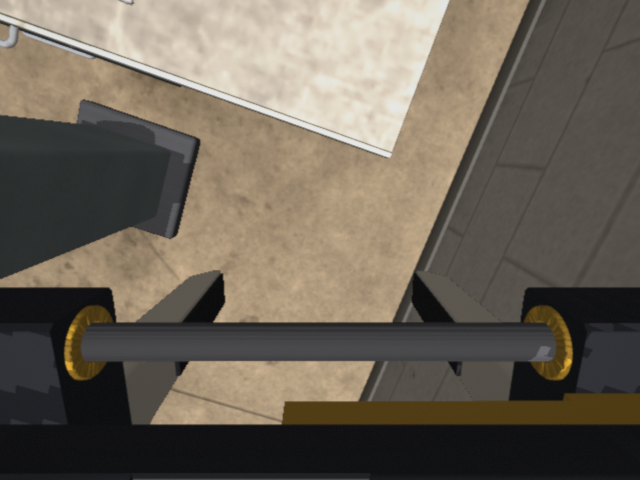

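```bash
python3 - <<'E'
from h import *
a=cam('scene');b=cam('side')
def show(n,p,q):print(n,*tri(a,p,b,q))
for n in ['tub_floor','key_grip','hook_tip','offcut_1_mid','board_grip','board_mid','tray_in','carton_floor']:print(n,pin(n,a,6),pin(n,b,6))
show('tub',(322.2,225.4),(297,242.8));show('key',(370,214.4),(344.8,221.6));show('hook',(279.3,216.8),(270.2,233.8))
for n,c,f in (('a',a,0),('b',b,1)):
    im=c['img']
    x0,y0,x1,y1=[(150,180,410,390),(190,190,410,460)][f]
    cv2.imwrite(f'pics/z{n}.png',cv2.resize(im[y0:y1,x0:x1],None,fx=3 if f==0 else 2.2,fy=3 if f==0 else 2.2,interpolation=cv2.INTER_CUBIC)[:600,:800])
E
```

```text
tub_floor [(0.89, 323.9, 224.5), (0.47, 396.0, 251.2)] [(0.73, 295.2, 244.2), (0.23, 375.2, 254.2)]
key_grip [(0.74, 259.0, 203.9), (0.54, 373.2, 216.0)] [(0.7, 347.5, 222.2)]
hook_tip [(0.82, 281.0, 216.5)] []
offcut_1_mid [] [(0.71, 286.8, 345.1), (0.7, 243.7, 245.4)]
board_grip [(0.65, 257.8, 204.2)] []
board_mid [(0.73, 256.9, 218.8)] [(0.77, 245.3, 246.0)]
tray_in [(0.93, 320.2, 281.1)] [(0.62, 328.4, 297.7)]
carton_floor [(0.95, 242.4, 326.7), (0.48, 254.2, 219.2)] [(0.77, 290.0, 382.9), (0.56, 323.7, 220.9)]
tub [ 0.56846234 -0.19598719  0.07078795] 0.013077817704430545
key [ 0.43460597 -0.26722568  0.10704878] 0.011433640361616561
hook [ 0.61637615 -0.02524542  0.17181139] 0.0023439870648524503
```

View pics/za.png

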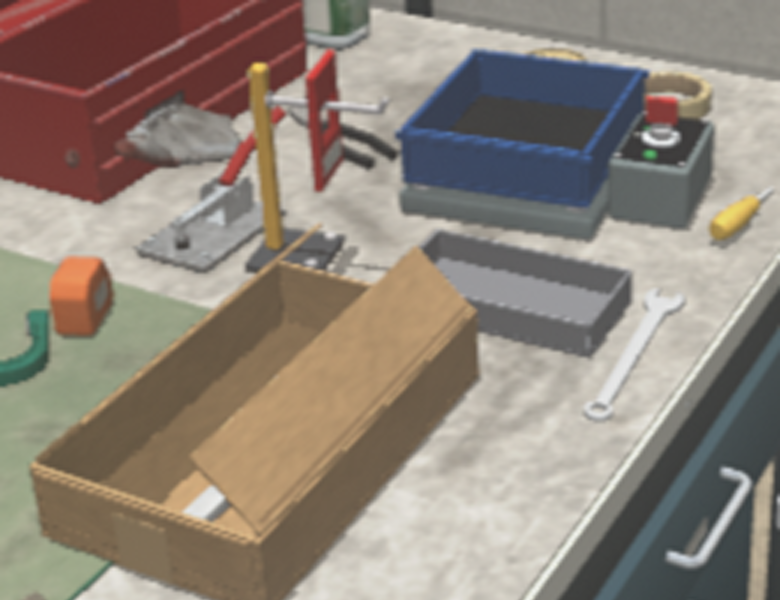

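View pics/zb.png

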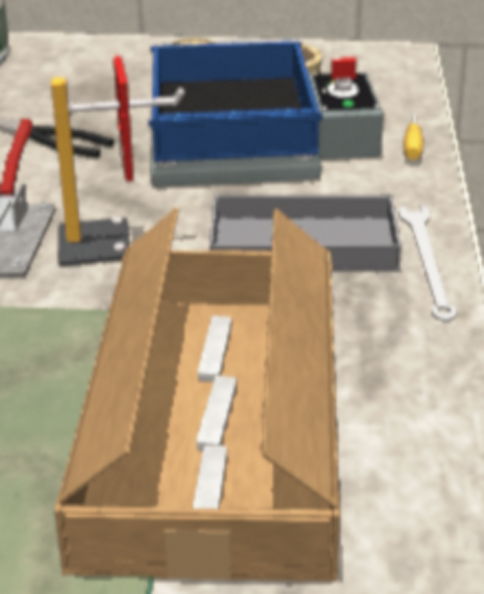

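```bash
python3 - <<'E'
from h import *
a=cam('scene');b=cam('side')
A=lambda x,y:(150+x/3,180+y/3)
B=lambda x,y:(190+x/2.2,190+y/2.2)
print('carton a');[print(atz(a,*A(*p),.07)) for p in [(35,465),(262,540),(478,315),(280,262)]]
print('carton b');[print(atz(b,*B(*p),.07)) for p in [(58,510),(337,510),(328,255),(133,250)]]
print('tub a');[print(atz(a,*A(*p),.10)) for p in [(401,132),(590,200),(645,70),(475,52)]]
print('tub b');[print(atz(b,*B(*p),.10)) for p in [(152,113),(320,118),(302,42),(152,44)]]
print('tray a');[print(atz(a,*A(*p),.035)) for p in [(437,233),(630,270),(588,330)]]
print('tray b');[print(atz(b,*B(*p),.035)) for p in [(215,197),(393,197),(399,247),(212,247)]]
print('offcuts b');[print([atz(b,*B(*q),.018)[:2] for q in p]) for p in [((222,317),(206,378)),((226,377),(210,443)),((213,447),(208,507))]]
print('board top b',tri(a,A(333,53),b,B(119,57)),tri(a,A(319,187),b,B(128,180)))
print('post top',tri(a,A(260,68),b,B(58,80)), 'tip',tri(a,A(381,104),b,B(181,93)))
print('key top',tri(a,A(662,97),b,B(344,58)),'ring', tri(a,A(661,138),b,B(343,91)))
E
```

```text
carton a
[0.64184557 0.45540166 0.07      ]
[0.43553968 0.44867685 0.07      ]
[0.44083623 0.12022011 0.07      ]
[0.6502444  0.12076361 0.07      ]
carton b
[0.64049389 0.45830305 0.07      ]
[0.43629549 0.44840151 0.07      ]
[0.44612997 0.12030035 0.07      ]
[0.6443936  0.12209726 0.07      ]
tub a
[ 0.65931382 -0.11350744  0.1       ]
[ 0.41948278 -0.06358659  0.1       ]
[ 0.49496648 -0.36872482  0.1       ]
[ 0.69250071 -0.33289528  0.1       ]
tub b
[ 0.66322903 -0.12690662  0.1       ]
[ 0.45895691 -0.12561883  0.1       ]
[ 0.48817319 -0.35939914  0.1       ]
[ 0.69707493 -0.33899227  0.1       ]
tray a
[ 0.57873527 -0.04385718  0.035     ]
[ 0.37638711 -0.06205094  0.035     ]
[0.36757649 0.0505659  0.035     ]
tray b
[ 0.57896615 -0.0425894   0.035     ]
[ 0.37073449 -0.05424017  0.035     ]
[0.3689294 0.0497748 0.035    ]
[0.57128607 0.06076037 0.035     ]
offcuts b
[array([0.55094349, 0.15925502]), array([0.55672551, 0.25044251])]
[array([0.53834318, 0.24812851]), array([0.54397211, 0.33249092])]
[array([0.54090321, 0.33702224]), array([0.53789406, 0.40227278])]
board top b (array([ 0.67749417, -0.02764862,  0.21803574]), np.float64(0.000937868463177373)) (array([0.66391722, 0.03217347, 0.10130436]), np.float64(0.0039859494411226635))
post top (array([0.73485066, 0.01412974, 0.20820126]), np.float64(0.0005945891734919563)) tip (array([6.07364762e-01, 1.70006148e-04, 1.89687678e-01]), np.float64(1.7955424808417738e-05))
key top (array([ 0.43026975, -0.26253869,  0.12145322]), np.float64(0.003277019327976418)) ring (array([ 0.43010579, -0.26212295,  0.07380383]), np.float64(0.003738434089709336))
```

```bash
cat >> h.py <<'E'
def plan(x,y,z,ang=None):
    "ang: wanted heading of tool x, deg; prints turn, then shift in the turned tool frame"
    s=robot.read_state();M=R.from_rotvec(s['orientation']).as_matrix();p=np.array(s['tool_pos'])
    a0=np.degrees(np.arctan2(M[1,0],M[0,0])); 
    t=0 if ang is None else -((ang-a0+180)%360-180)
    M2=M@R.from_euler('z',t,degrees=True).as_matrix()
    d=M2.T@(np.array([x,y,z])-p)
    n=np.linalg.norm(d)
    print('heading %.1f turn %.1f shift mm %s len %.1f'%(a0,t,(d*1000).round(1),n*1000))
E
python3 -c "
from h import *
plan(.43,-.2,.33,-81)"
```

```text
heading -71.2 turn 9.8 shift mm [-326.4 -290.9 -111.4] len 451.1
```

Emit:
jog_arm(commands=[-1,0,0,-0.03,4.9,-1,0,0,-0.03,4.9,-1,-0.0272,-0.0242,-0.005,0,-1,-0.0272,-0.0242,-0.005,0,-1,-0.0272,-0.0242,-0.005,0,-1,-0.0272,-0.0242,-0.005,0,-1,-0.0272,-0.0242,-0.005,0,-1,-0.0272,-0.0242,-0.005,0,-1,-0.0272,-0.0242,-0.005,0,-1,-0.0272,-0.0242,-0.005,0,-1,-0.0272,-0.0242,-0.005,0,-1,-0.0272,-0.0242,-0.005,0,-1,-0.0272,-0.0242,-0.005,0,-1,-0.0272,-0.0242,-0.005,0,-1,0,0,0,0])

```text
t: 3.4
tool_pos: [0.4321, -0.1951, 0.3401]
orientation: [-2.393, 2.031, -0.003]
force: [0.1, -0.4, 0.9]
opening: 0.0931
```

```bash
python3 - <<'E'
from h import *
st()
w=cam('wrist','w1.png')
for n in ['tub_floor','key_grip','tray_in','driver_yellow']:
    p=pin(n,w); print(n,p)
E
```

```text
t 3.4 pos [ 0.4321 -0.1951  0.3401] rot [-2.3932  2.0309 -0.0027] F [ 0.1 -0.4  0.9] op 0.0931 q [-0.534 -0.232  1.62   0.003  1.752  0.874]
toolx [ 0.1627 -0.9867 -0.0005] tooly [-0.9867 -0.1627 -0.0033] toolz [ 0.0031  0.001  -1.    ]
tub_floor [(0.82, 380.3, 92.5)]
key_grip [(0.6, 382.7, 224.1)]
tray_in [(0.72, 183.4, 145.0)]
driver_yellow [(0.97, 352.5, 272.3)]
```

View pics/w1.png

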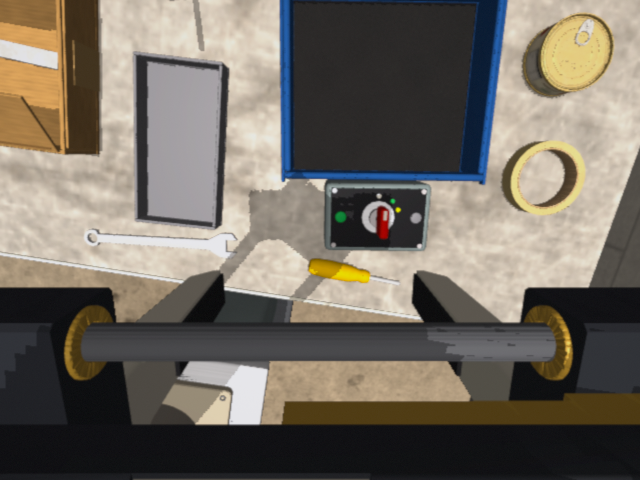

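```bash
python3 - <<'E'
from h import *
w=cam('wrist')
P=lambda u,v,z:atz(w,u,v,z)[:2]
print('rim front corners',P(281,179,.1),P(484,183,.1),'rim left/right at top',P(283,0,.1),P(503,0,.1))
print('floor pin',P(380.3,92.5,.044),'key',P(382,208,.119),P(382,224,.104), 'ring centre',P(378,218,.085))
print('key top edges', P(383,206,.119),P(383,240,.119))
print('tray',[P(*p,.035) for p in [(136,53),(228,64),(217,227),(135,219)]], P(183.4,145,.004))
print('box',[P(*p,.07) for p in [(327,182),(431,184),(429,249),(325,248)]])
E
```

```text
rim front corners [ 0.45539901 -0.15400667] [ 0.48645209 -0.37962883] rim left/right at top [ 0.6314149  -0.13277543] [ 0.6655785  -0.35013057]
floor pin [ 0.57107627 -0.25367151] key [ 0.44331321 -0.2683492 ] [ 0.42328793 -0.27503388] ring centre [ 0.42639703 -0.27289343]
key top edges [ 0.4456329  -0.26898798] [ 0.40826601 -0.27655892]
tray [array([0.57054857, 0.0432015 ]), array([ 0.57560731, -0.06697341]), array([ 0.37276476, -0.07163931]), array([0.36660567, 0.0375233 ])] [ 0.47109512 -0.00878828]
box [array([ 0.45769371, -0.20653778]), array([ 0.47485874, -0.33084237]), array([ 0.39506115, -0.34711697]), array([ 0.37592004, -0.21737037])]
```

```bash
python3 -c "
from h import *
plan(.45,.27,.36,-88.7)"
```

```text
heading -81.1 turn 7.6 shift mm [-470.3  -32.   -21.7] len 471.9
```

Emit:
jog_arm(commands=[1,0,0,-0.0115,3.8,1,0,0,-0.0105,3.8,1,-0.0336,-0.0023,0,0,1,-0.0336,-0.0023,0,0,1,-0.0336,-0.0023,0,0,1,-0.0336,-0.0023,0,0,1,-0.0336,-0.0023,0,0,1,-0.0336,-0.0023,0,0,1,-0.0336,-0.0023,0,0,1,-0.0336,-0.0023,0,0,1,-0.0336,-0.0023,0,0,1,-0.0336,-0.0023,0,0,1,-0.0336,-0.0023,0,0,1,-0.0336,-0.0023,0,0,1,-0.0336,-0.0023,0,0,1,-0.0336,-0.0023,0,0,1,0,0,0,0])

```text
t: 5.12
tool_pos: [0.4495, 0.2746, 0.3594]
orientation: [2.251, -2.191, -0.003]
force: [1.0, 0.3, -0.6]
opening: 0.0003
```

```bash
python3 - <<'E'
from h import *
st()
w=cam('wrist','w2.png')
for n in ['carton_floor','offcut_1_mid']:
    p=pin(n,w); print(n,p,[atz(w,*q[1:],.006 if n[0]=='c' else .012)[:2] for q in p])
E
```

```text
t 5.12 pos [0.4495 0.2746 0.3594] rot [ 2.2507 -2.1909 -0.0035] F [ 1.   0.3 -0.6] op 0.0003 q [ 0.45  -0.081  1.449  0.002  1.774  1.994]
toolx [ 0.0269 -0.9996 -0.0012] tooly [-0.9996 -0.0269  0.002 ] toolz [-0.002   0.0011 -1.    ]
carton_floor [(0.96, 309.8, 127.3), (0.38, 309.2, 126.7)] [array([0.5443, 0.2895]), array([0.5451, 0.2903])]
offcut_1_mid [] []
```

View pics/w2.png

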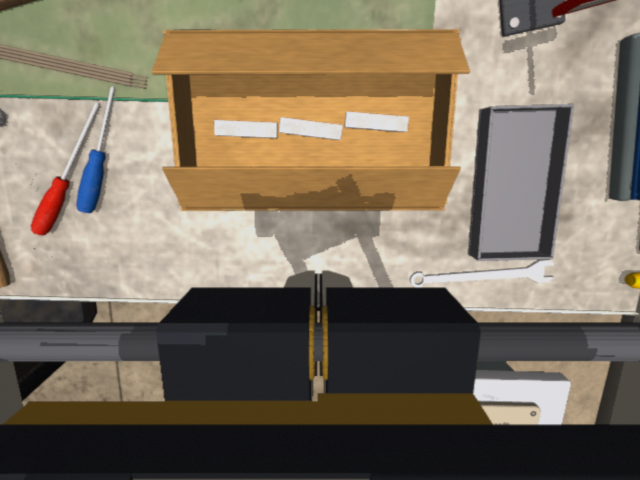

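```bash
python3 - <<'E'
from h import *
w=cam('wrist')
im=w['img']; hsv=cv2.cvtColor(im,cv2.COLOR_BGR2HSV)
m=((hsv[...,1]<40)&(hsv[...,2]>150)).astype(np.uint8); m[:,:195]=0;m[:,432:]=0;m[:95]=0;m[165:]=0
for c in cv2.findContours(m,cv2.RETR_EXTERNAL,cv2.CHAIN_APPROX_NONE)[0]:
    if cv2.contourArea(c)<200: continue
    q=np.array([atz(w,*p[0],.018)[:2] for p in c])
    r=cv2.minAreaRect((q*1000).astype(np.float32)); print(np.round(r[0],1),np.round(r[1],1),r[2])
    bp=cv2.boxPoints(r); 
print('hinge line near',[atz(w,*p,.072)[:2] for p in [(164,167),(460,167)]],'far',[atz(w,*p,.072)[:2] for p in [(170,73),(455,73)]])
print('floor edges',[atz(w,*p,.006)[:2] for p in [(192,96),(431,96)]])
print('free near pix',[atz(w,300,210,z)[:2] for z in (.1,.12,.13)],'far',[atz(w,300,31,z)[:2] for z in (.1,.12,.13)])
E
```

```text
[539.5 376.8] [83.3 19.8] 89.1839370727539
[542.4 288.6] [84.1 19.8] 84.90741729736328
[553.5 199.5] [84.2 20. ] 87.00116729736328
hinge line near [array([0.48987998, 0.46347369]), array([0.49871388, 0.09433364])] far [array([0.59864044, 0.44778916]), array([0.60665632, 0.11315813])]
floor edges [array([0.58241746, 0.44549305]), array([0.59022515, 0.1194789 ])]
free near pix [array([0.44439285, 0.29192691]), array([0.4477086 , 0.29099198]), array([0.44936647, 0.29052451])] far [array([0.63861739, 0.29422183]), array([0.63283067, 0.29317934]), array([0.62993731, 0.29265809])]
```

```bash
python3 -c "
from h import *
plan(.544,.289,.092,-88.7)"
```

```text
heading -88.7 turn 0.0 shift mm [-17.3 -94.4 268.4] len 285.1
```

Emit:
jog_arm(commands=[1,-0.0043,-0.0236,0,0,1,-0.0043,-0.0236,0,0,1,-0.0043,-0.0236,0.01,0,1,-0.0043,-0.0236,0.02,0,1,0,0,0.034,0,1,0,0,0.034,0,1,0,0,0.034,0,1,0,0,0.034,0,1,0,0,0.034,0,1,0,0,0.034,0,1,0,0,0.034,0,1,0,0,0,0])

```text
t: 6.32
tool_pos: [0.5392, 0.2865, 0.0846]
orientation: [2.238, -2.188, -0.007]
force: [-1.5, -0.3, -1.6]
opening: 0.0005
```

```bash
python3 -c "
from h import *
st();plan(.414,.289,.092);plan(.672,.289,.092)
cam('side','d1.png')"
```

```text
t 6.32 pos [0.5392 0.2865 0.0846] rot [ 2.238  -2.1884 -0.0069] F [-1.5 -0.3 -1.6] op 0.0005 q [ 0.405  0.269  1.581 -0.     1.304  1.953]
toolx [ 0.0225 -0.9997  0.0049] tooly [-0.9997 -0.0224  0.0113] toolz [-0.0111 -0.0051 -0.9999]
heading -88.7 turn 0.0 shift mm [ -5.3 125.2  -6. ] len 125.5
heading -88.7 turn 0.0 shift mm [   0.5 -132.7   -8.9] len 133.0
```

View pics/d1.png

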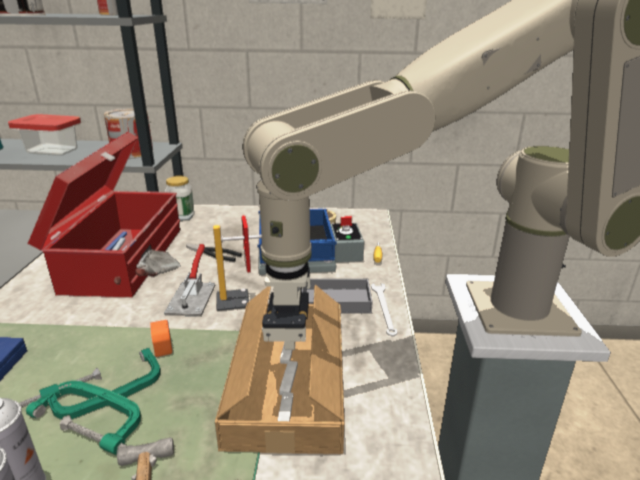

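Emit:
jog_arm(commands=[1,0,0.014,-0.001,0,1,0,0.014,-0.001,0,1,0,0.014,-0.001,0,1,0,0.014,-0.001,0,1,0,0.014,-0.001,0,1,0,0.014,-0.001,0,1,0,0.014,0,0,1,0,0.014,0,0,1,0,0.012,0,0,1,0,0,0,0])

```text
t: 7.2
tool_pos: [0.4202, 0.2879, 0.1021]
orientation: [-2.246, 2.191, -0.002]
force: [0.2, 0.1, 0.0]
opening: 0.0003
```

```bash
python3 -c "
from h import *
st()
cam('side','d2.png');cam('scene','s2.png')"
```

```text
t 7.2 pos [0.4202 0.2879 0.1021] rot [-2.2458  2.1911 -0.0017] F [0.2 0.1 0. ] op 0.0003 q [ 0.5   -0.031  1.873  0.     1.296  2.046]
toolx [ 0.0247 -0.9997 -0.002 ] tooly [-0.9997 -0.0247 -0.0036] toolz [ 0.0036  0.0021 -1.    ]
```

View pics/d2.png

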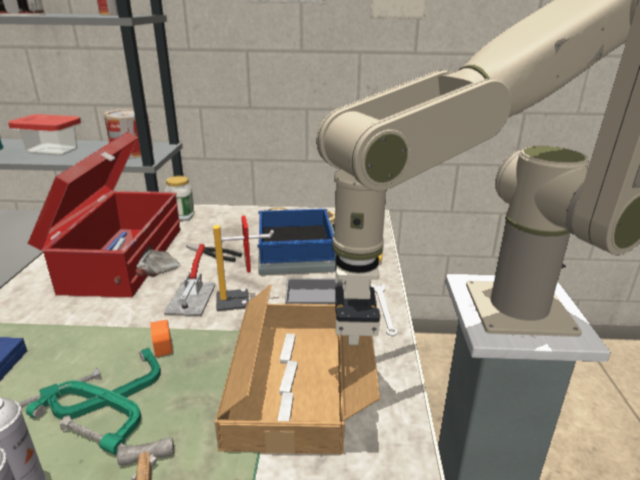

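Emit:
jog_arm(commands=[1,0,0.005,0.002,0,1,0,0.005,0.002,0,1,0,0,0,0])

```text
t: 7.55
tool_pos: [0.4128, 0.2877, 0.0968]
orientation: [-2.244, 2.19, -0.006]
force: [7.7, -2.2, 5.2]
opening: 0.0003
```

```bash
python3 -c "
from h import *
st();plan(.544,.289,.150);plan(.672,.289,.095)"
```

```text
t 7.55 pos [0.4128 0.2877 0.0968] rot [-2.2441  2.1899 -0.0062] F [ 7.7 -2.2  5.2] op 0.0003 q [ 0.508 -0.045  1.897 -0.002  1.283  2.055]
toolx [ 0.0245 -0.9997 -0.0014] tooly [-0.9997 -0.0245 -0.0071] toolz [ 0.007   0.0016 -1.    ]
heading -88.6 turn 0.0 shift mm [   1.9 -131.5  -52.3] len 141.6
heading -88.6 turn 0.0 shift mm [   5.1 -259.1    3.6] len 259.2
```

Emit:
jog_arm(commands=[1,0,-0.02,-0.003,0,1,0,-0.02,0,0,1,0,-0.02,0,0,1,0,-0.02,0,0,1,0,-0.02,0,0,1,0,-0.02,0,0,1,0,-0.02,0,0,1,0,-0.014,0,0,1,0,-0.014,0,0,1,0,-0.014,0,0,1,0,-0.014,0,0,1,0,-0.014,0,0,1,0,-0.014,0,0,1,0,-0.014,0,0,1,0,-0.01,0,0,1,0,-0.008,0,0,1,0,0,0,0])

```text
t: 8.97
tool_pos: [0.6665, 0.2932, 0.0968]
orientation: [2.248, -2.194, -0.0]
force: [0.0, 0.4, 0.2]
opening: 0.0003
```

```bash
python3 -c "
from h import *
st();plan(.672,.289,.095)
cam('side','d3.png')"
```

```text
t 8.97 pos [0.6665 0.2932 0.0968] rot [ 2.2476 -2.194  -0.0004] F [0.  0.4 0.2] op 0.0003 q [ 0.344  0.55   1.199 -0.     1.394  1.891]
toolx [ 0.0241 -0.9997  0.0003] tooly [-0.9997 -0.0241  0.0006] toolz [-0.0006 -0.0003 -1.    ]
heading -88.6 turn 0.0 shift mm [ 4.4 -5.4  1.8] len 7.2
```

View pics/d3.png

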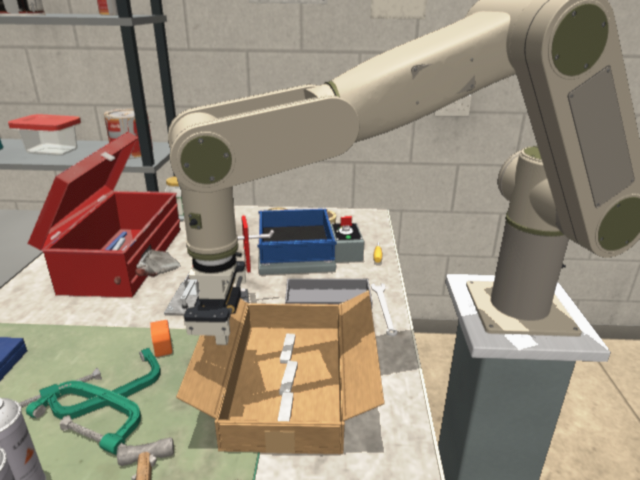

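Emit:
jog_arm(commands=[1,0,-0.006,0.001,0,1,0,0,0,0,1,0,0.02,0,0,1,0,0.03,-0.03,0,1,0,0.03,-0.03,0,1,0,0.03,-0.03,0,1,0,0.03,-0.03,0,-1,0,0,0,-7.13,-1,0,0,0,-7.13,-1,0,0,0,-7.13,-1,0,0,0,-7.13,-1,0,0,0,-7.13,-1,0,0,0,-7.13,-1,0,0,0,-7.13,-1,0,0,0,-7.13,-1,0,0,0,-7.13,-1,0,0,0,-7.13,-1,0,0,0,-7.13,-1,0,0,0,-7.13,-1,0,0,0,0])

```text
t: 10.68
tool_pos: [0.5334, 0.2905, 0.2146]
orientation: [-3.141, 0.072, -0.0]
force: [-0.5, 0.3, 0.2]
opening: 0.0827
```

```bash
cat >> h.py <<'E'
def offcuts(w,roi=None):
    im=w['img']; hsv=cv2.cvtColor(im,cv2.COLOR_BGR2HSV)
    m=((hsv[...,1]<40)&(hsv[...,2]>150)).astype(np.uint8); m[300:]=0
    for c in cv2.findContours(m,cv2.RETR_EXTERNAL,cv2.CHAIN_APPROX_NONE)[0]:
        if cv2.contourArea(c)<300: continue
        q=np.array([atz(w,*p[0],.018)[:2] for p in c])
        if not((q>[.45,.13])&(q<[.64,.45])).all(): continue
        r=cv2.minAreaRect((q*1000).astype(np.float32)); print('offcut',np.round(r[0],1),np.round(r[1],1),round(r[2],1))
E
python3 -c "
from h import *
st()
w=cam('wrist','w3.png'); offcuts(w); print(pin('offcut_1_mid',w))"
```

```text
t 10.68 pos [0.5334 0.2905 0.2146] rot [-3.1407  0.0723 -0.0001] F [-0.5  0.3  0.2] op 0.0827 q [ 0.414  0.152  1.472 -0.     1.518  0.46 ]
toolx [ 0.9989 -0.046   0.0001] tooly [-0.046  -0.9989 -0.    ] toolz [ 0.0001  0.     -1.    ]
offcut [554.9 219.6] [42.4 19.4] 87.9
offcut [542.6 289. ] [83.8 19.1] 84.8
offcut [539.6 376.9] [84.4 19.7] 89.0
[(0.95, 337.9, 299.5)]
```

View pics/w3.png

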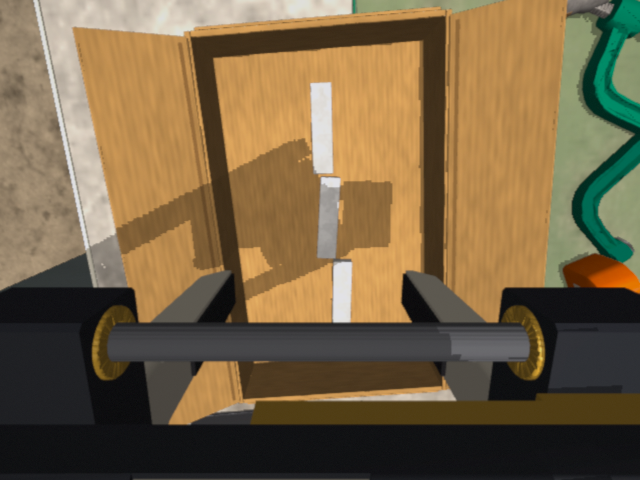

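```bash
python3 -c "
from h import *
plan(.5396,.3769,.010,-1)"
```

```text
heading -3.2 turn -2.2 shift mm [  4.5 -86.5 204.6] len 222.2
```

Emit:
jog_arm(commands=[-0.2,0,0,0.02,-2.2,-0.2,0.0011,-0.0216,0.02,0,-0.2,0.0011,-0.0216,0.02,0,-0.2,0.0011,-0.0216,0.02,0,-0.2,0.0012,-0.0217,0.02,0,-0.2,0,0,0.03,0,-0.2,0,0,0.03,0,-0.2,0,0,0.02,0,-0.2,0,0,0.015,0,-0.2,0,0,0.005,0,-0.2,0,0,0,0], grip_force=30)

```text
t: 11.7
tool_pos: [0.5386, 0.3763, 0.0131]
orientation: [3.14, -0.025, -0.003]
force: [-0.4, -0.0, -0.2]
opening: 0.0558
```

```bash
python3 -c "
from h import *
st();plan(.5396,.3769,.010,-1);cam('wrist','w4.png')"
```

```text
t 11.7 pos [0.5386 0.3763 0.0131] rot [ 3.1402 -0.0249 -0.0033] F [-0.4 -0.  -0.2] op 0.0558 q [ 0.532  0.457  1.486 -0.     1.201  0.548]
toolx [ 0.9999 -0.0159 -0.0021] tooly [-0.0159 -0.9999  0.0013] toolz [-0.0021 -0.0012 -1.    ]
heading -0.9 turn 0.1 shift mm [ 1.  -0.6  3.1] len 3.3
```

View pics/w4.png

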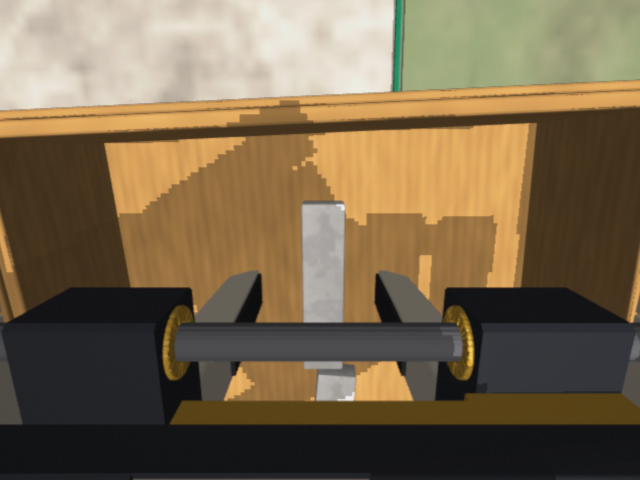

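Emit:
jog_arm(commands=[-0.2,0,0,0.0025,0,1,0,0,0,0,1,0,0,0,0,1,0,0,0,0,1,0,0,0,0,1,0,0,0,0,1,0,0,-0.02,0,1,0,0,-0.03,0,1,0,0,-0.04,0,1,0,0,-0.04,0,1,0,0,-0.04,0,1,0,0,-0.04,0,1,0,0,-0.03,0,1,0,0,0,0])

```text
t: 12.92
tool_pos: [0.5424, 0.3787, 0.2621]
orientation: [-3.134, 0.022, -0.018]
force: [1.5, 0.9, 1.1]
opening: 0.0003
```

```bash
python3 -c "
from h import *
st();plan(.523,-.255,.22)
w=cam('wrist','w5.png')"
```

```text
t 12.92 pos [0.5424 0.3787 0.2621] rot [-3.1345  0.022  -0.0183] F [1.5 0.9 1.1] op 0.0003 q [0.532 0.271 1.251 0.    1.607 0.546]
toolx [ 0.9998 -0.0141  0.0116] tooly [-0.014  -0.9999 -0.0071] toolz [ 0.0117  0.0069 -0.9999]
heading -0.8 turn 0.0 shift mm [-11.  634.2  37.5] len 635.4
```

View pics/w5.png

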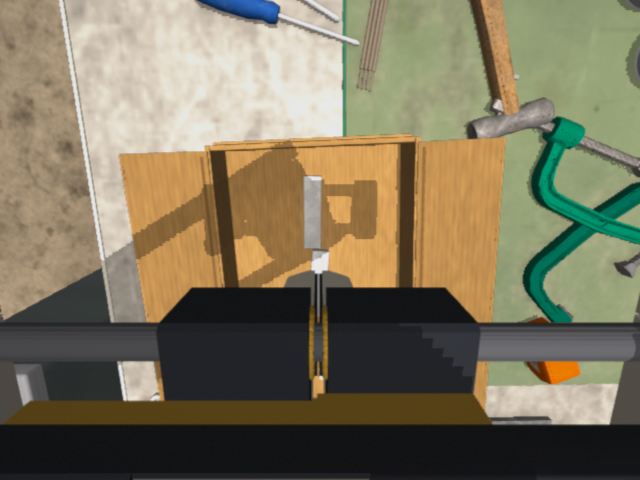

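```bash
python3 -c "
from h import *
w=cam('wrist');offcuts(w);plan(.5396,.3769,.010,-1)"
```

```text
offcut [545.1 316.5] [27.6 19.5] 84.6
offcut [537.  377.3] [83.6 19.1] 88.7
heading -0.8 turn 0.2 shift mm [ -1.7   1.2 244.5] len 244.5
```

Emit:
jog_arm(commands=[-0.2,-0.002,0.001,0.04,0,-0.2,0,0,0.04,0,-0.2,0,0,0.04,0,-0.2,0,0,0.04,0,-0.2,0,0,0.035,0,-0.2,0,0,0.03,0,-0.2,0,0,0.015,0,-0.2,0,0,0.005,0,-0.2,0,0,0,0,-0.2,0,0,0,0])

```text
t: 13.85
tool_pos: [0.5369, 0.3758, 0.0065]
orientation: [3.141, -0.022, -0.002]
force: [0.1, 0.3, -0.1]
opening: 0.0553
```

```bash
python3 -c "
from h import *
st();plan(.538,.3769,.008,-1)"
```

```text
t 13.85 pos [0.5369 0.3758 0.0065] rot [ 3.1409 -0.0217 -0.0016] F [ 0.1  0.3 -0.1] op 0.0553 q [0.532 0.46  1.495 0.    1.187 0.546]
toolx [ 0.9999 -0.0138 -0.001 ] tooly [-0.0138 -0.9999  0.0006] toolz [-0.001  -0.0006 -1.    ]
heading -0.8 turn 0.2 shift mm [ 1.1 -1.2 -1.5] len 2.2
```

Emit:
jog_arm(commands=[1,0,0,-0.0015,0,1,0,0,0,0,1,0,0,0,0,1,0,0,0,0,1,0,0,0,0,1,0,0,0,0,1,0,0,0,0,1,0,0,0,0,1,0,0,0,0,1,0,0,0,0], grip_force=40)

```text
t: 14.68
tool_pos: [0.5375, 0.3759, 0.0084]
orientation: [3.141, -0.022, -0.0]
force: [0.6, -0.3, -0.2]
opening: 0.0197
```

Emit:
jog_arm(commands=[1,0,0,-0.01,0,1,0,0,-0.02,0,1,0,0,-0.04,0,1,0,0,-0.04,0,1,0,0,-0.04,0,1,0,0,-0.04,0,1,0,0,-0.04,0,1,0,0,-0.02,0,1,0,0,0,0])

```text
t: 15.43
tool_pos: [0.5398, 0.3774, 0.2675]
orientation: [-3.135, 0.022, -0.016]
force: [0.5, 0.8, 0.1]
opening: 0.0192
```

```bash
python3 -c "
from h import *
st();plan(.515,-.255,.24)"
```

```text
t 15.43 pos [0.5398 0.3774 0.2675] rot [-3.1353  0.0218 -0.0159] F [0.5 0.8 0.1] op 0.0192 q [0.532 0.264 1.249 0.    1.617 0.546]
toolx [ 0.9999 -0.0139  0.0101] tooly [-0.0139 -0.9999 -0.0062] toolz [ 0.0102  0.0061 -0.9999]
heading -0.8 turn 0.0 shift mm [-16.3 632.9  23.4] len 633.5
```

Emit:
jog_arm(commands=[1,-0.0075,0.0352,0,0,1,-0.0075,0.0352,0,0,1,-0.0075,0.0352,0,0,1,-0.0075,0.0352,0,0,1,0,0.0352,0,0,1,0,0.0352,0,0,1,0,0.0352,0,0,1,0,0.0352,0,0,1,0,0.0352,0,0,1,0,0.0352,0,0,1,0,0.0352,0,0,1,0,0.0352,0,0,1,0,0.0352,0,0,1,0,0.0352,0,0,1,0,0.0352,0,0,1,0.0045,0.0352,0.02,0,1,0.0045,0.0352,0.02,0,1,0.0045,0.0352,0.02,0,1,0,0,0.02,0,1,0,0,0,0])

```text
t: 17.1
tool_pos: [0.5086, -0.2573, 0.1721]
orientation: [-3.136, 0.027, 0.013]
force: [-0.7, 2.2, -3.1]
opening: 0.0196
```

```bash
python3 -c "
from h import *
st();plan(.523,-.259,.056)
w=cam('wrist','w6.png')"
```

```text
t 17.1 pos [ 0.5086 -0.2573  0.1721] rot [-3.1363  0.0268  0.0132] F [-0.7  2.2 -3.1] op 0.0196 q [-0.558  0.085  1.622 -0.     1.444 -0.541]
toolx [ 0.9998 -0.0171 -0.0084] tooly [-0.0171 -0.9998 -0.005 ] toolz [-0.0083  0.0052 -1.    ]
heading -1.0 turn 0.0 shift mm [ 15.4   2.  116. ] len 117.0
```

View pics/w6.png

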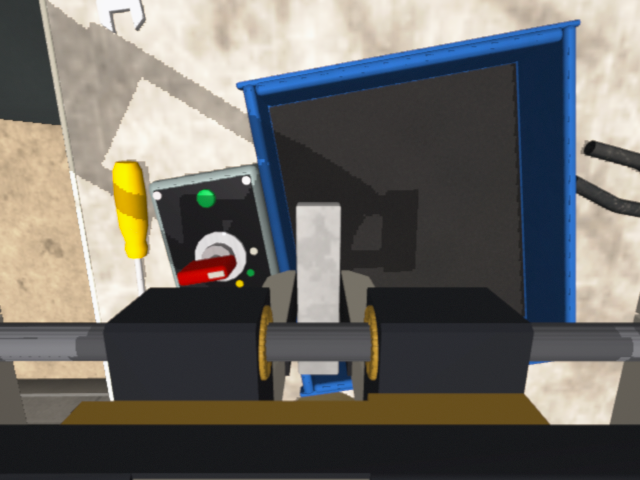

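Emit:
jog_arm(commands=[1,0.011,0,0,-4.5,1,0.011,0.002,0,-4.5,1,0,0,0.03,0,1,0,0,0.03,0,1,0,0,0.03,0,1,0,0,0.022,0,1,0,0,0,0,0.5,0,0,0,0,0.5,0,0,0,0,0.5,0,0,0,0,0.5,0,0,0,0,0.5,0,0,-0.02,0,0.5,0,0,-0.04,0,0.5,0,0,-0.04,0,0.5,0,0,-0.04,0,0.5,0,0,-0.04,0,0.5,0,0,0,0])

```text
t: 18.57
tool_pos: [0.5381, -0.2611, 0.2591]
orientation: [3.124, 0.224, 0.022]
force: [0.7, -0.5, 1.7]
opening: 0.0232
```

```bash
python3 -c "
from h import *
st();plan(.543,.289,.25,-5)
w=cam('wrist','w7.png')"
```

```text
t 18.57 pos [ 0.5381 -0.2611  0.2591] rot [3.1238 0.2238 0.0221] F [ 0.7 -0.5  1.7] op 0.0232 q [-0.538  0.094  1.454  0.     1.576 -0.681]
toolx [0.9897 0.1426 0.0133] tooly [ 0.1425 -0.9897  0.0107] toolz [ 0.0147 -0.0087 -0.9999]
heading 8.2 turn 13.2 shift mm [ -43.2 -548.5    4.4] len 550.2
```

View pics/w7.png

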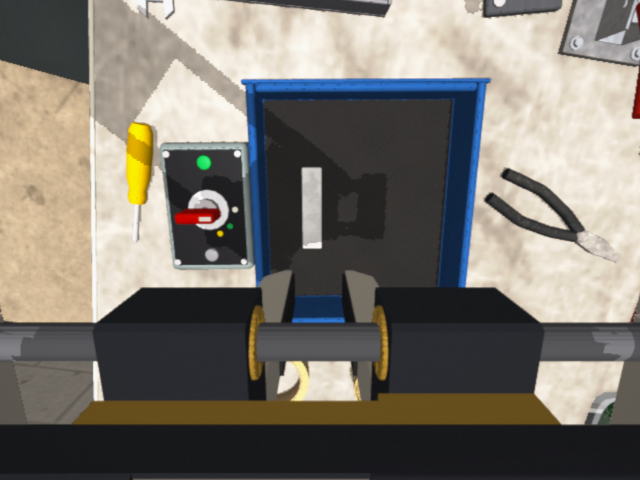

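Emit:
jog_arm(commands=[0.2,0,0,0,6.6,0.2,0,0,0,6.6,0.2,-0.0027,-0.0343,0,0,0.2,-0.0027,-0.0343,0,0,0.2,-0.0027,-0.0343,0,0,0.2,-0.0027,-0.0343,0,0,0.2,-0.0027,-0.0343,0,0,0.2,-0.0027,-0.0343,0,0,0.2,-0.0027,-0.0343,0,0,0.2,-0.0027,-0.0343,0,0,0.2,-0.0027,-0.0343,0,0,0.2,-0.0027,-0.0343,0,0,0.2,-0.0027,-0.0343,0,0,0.2,-0.0027,-0.0343,0,0,0.2,-0.0027,-0.0343,0,0,0.2,-0.0027,-0.0343,0,0,0.2,-0.0027,-0.0343,0,0,0.2,-0.0027,-0.0343,0,0,0.2,0,0,0,0,0.2,0,0,0,0])

```text
t: 20.28
tool_pos: [0.5382, 0.2933, 0.2457]
orientation: [3.138, -0.132, -0.002]
force: [0.4, -0.5, 0.0]
opening: 0.0373
```

```bash
python3 -c "
from h import *
st();
w=cam('wrist','w8.png');offcuts(w);plan(.5425,.289,.008,-5)"
```

```text
t 20.28 pos [0.5382 0.2933 0.2457] rot [ 3.1384 -0.1324 -0.0015] F [ 0.4 -0.5  0. ] op 0.0373 q [0.415 0.157 1.41  0.    1.576 0.5  ]
toolx [ 0.9964 -0.0842 -0.0009] tooly [-0.0842 -0.9964  0.0005] toolz [-0.001  -0.0004 -1.    ]
offcut [554.1 214.2] [54.6 19.7] 86.3
offcut [542.6 289.2] [83.7 19. ] 85.0
heading -4.9 turn 0.1 shift mm [  4.3   2.5 237.9] len 238.0
```

View pics/w8.png

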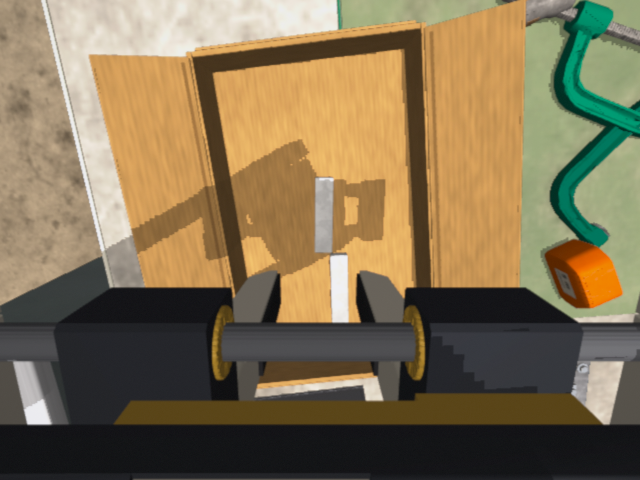

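Emit:
jog_arm(commands=[0,0.004,0.0025,0.04,0,0,0,0,0.04,0,0,0,0,0.04,0,0,0,0,0.04,0,0,0,0,0.035,0,0,0,0,0.025,0,0,0,0,0.013,0,0,0,0,0.004,0,0,0,0,0,0,0,0,0,0,0,1,0,0,0,0,1,0,0,0,0,1,0,0,0,0,1,0,0,0,0,1,0,0,0,0,1,0,0,0,0,1,0,0,0,0,1,0,0,0,0,1,0,0,0,0,1,0,0,0,0])

```text
t: 22.0
tool_pos: [0.5432, 0.2891, 0.0102]
orientation: [-3.138, 0.137, -0.001]
force: [-0.9, -0.1, 5.1]
opening: 0.0195
```

Emit:
jog_arm(commands=[1,0,0,-0.01,0,1,0,0,-0.02,0,1,0,0,-0.04,0,1,0,0,-0.04,0,1,0,0,-0.04,0,1,0,0,-0.04,0,1,0,0,-0.04,0,1,0,0,-0.02,0,1,0,0,0,-6.5,1,0,0,0,-6.5,1,0,0,0,0])

```text
t: 22.92
tool_pos: [0.5427, 0.2889, 0.2604]
orientation: [-3.133, -0.228, -0.001]
force: [-0.5, 0.1, -0.9]
opening: 0.0196
```

```bash
python3 -c "
from h import *
st();plan(.575,-.2525,.25,8)"
```

```text
t 22.92 pos [0.5427 0.2889 0.2604] rot [-3.1331 -0.2278 -0.0011] F [-0.5  0.1 -0.9] op 0.0196 q [ 0.406  0.156  1.385 -0.     1.6    0.261]
toolx [0.9895 0.1446 0.0007] tooly [ 0.1446 -0.9895 -0.0002] toolz [ 0.0007  0.0003 -1.    ]
heading 8.3 turn 0.3 shift mm [-43.4 540.6  10.2] len 542.4
```

Emit:
jog_arm(commands=[1,-0.0029,0.036,0,0,1,-0.0029,0.036,0,0,1,-0.0029,0.036,0,0,1,-0.0029,0.036,0,0,1,-0.0029,0.036,0,0,1,-0.0029,0.036,0,0,1,-0.0029,0.036,0,0,1,-0.0029,0.036,0,0,1,-0.0029,0.036,0,0,1,-0.0029,0.036,0,0,1,-0.0029,0.036,0,0,1,-0.0029,0.036,0,0,1,-0.0029,0.036,0,0,1,-0.0029,0.036,0,0,1,-0.0029,0.036,0,0,1,0,0,0.03,0,1,0,0,0,0,1,0,0,0,0])

```text
t: 24.42
tool_pos: [0.573, -0.251, 0.2266]
orientation: [-3.13, -0.214, 0.008]
force: [0.2, 0.5, -0.1]
opening: 0.0195
```

```bash
python3 -c "
from h import *
st();plan(.575,-.2525,.056)"
```

```text
t 24.42 pos [ 0.573  -0.251   0.2266] rot [-3.1304 -0.2137  0.0084] F [ 0.2  0.5 -0.1] op 0.0195 q [-0.495  0.202  1.394  0.     1.552 -0.631]
toolx [ 0.9907  0.1359 -0.005 ] tooly [ 0.1359 -0.9907 -0.0042] toolz [-0.0056  0.0035 -1.    ]
heading 7.8 turn 0.0 shift mm [  2.7   2.5 170.6] len 170.7
```

Emit:
jog_arm(commands=[1,0.0027,0.0025,0.03,0,1,0,0,0.035,0,1,0,0,0.035,0,1,0,0,0.035,0,1,0,0,0.024,0,1,0,0,0.012,0,1,0,0,0,0,0.4,0,0,0,0,0.4,0,0,0,0,0.4,0,0,0,0,0.4,0,0,0,0,0.4,0,0,-0.02,0,0.4,0,0,-0.04,0,0.4,0,0,-0.04,0,0.4,0,0,-0.04,0,0.4,0,0,-0.04,0,0.4,0,0,-0.02,0,0.4,0,0,0,0])

```text
t: 25.92
tool_pos: [0.5808, -0.2557, 0.268]
orientation: [3.127, 0.218, 0.018]
force: [0.3, -0.3, -0.1]
opening: 0.0276
```

```bash
python3 -c "
from h import *
st();plan(.5535,.1995,.25,-3)
w=cam('wrist','w9.png');c=cam('side','d9.png')"
```

```text
t 25.92 pos [ 0.5808 -0.2557  0.268 ] rot [3.1269 0.2182 0.0176] F [ 0.3 -0.3 -0.1] op 0.0276 q [-0.496  0.196  1.327  0.     1.606 -0.635]
toolx [0.9902 0.1389 0.0107] tooly [ 0.1389 -0.9903  0.0078] toolz [ 0.0117 -0.0063 -0.9999]
heading 8.0 turn 11.0 shift mm [ -51.3 -453.2   14.8] len 456.3
```

View pics/w9.png

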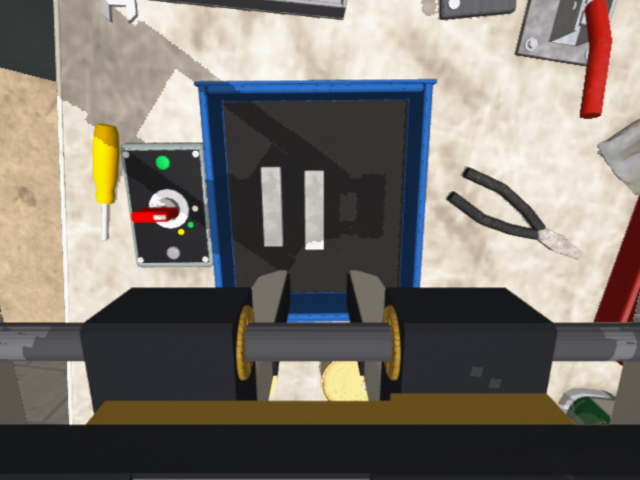

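Emit:
jog_arm(commands=[0,0,0,0,5.5,0,0,0,0,5.5,0,-0.0042,-0.0353,0,0,0,-0.0042,-0.0353,0,0,0,-0.0042,-0.0353,0,0,0,-0.0042,-0.0353,0,0,0,-0.0042,-0.0353,0,0,0,-0.0042,-0.0353,0,0,0,-0.0042,-0.0353,0,0,0,-0.0042,-0.0353,0,0,0,-0.0042,-0.0353,0,0,0,-0.0042,-0.0353,0,0,0,-0.0042,-0.0353,0,0,0,-0.0042,-0.0353,0,0,0,0,0,0,0,0,0,0,0,0])

```text
t: 27.35
tool_pos: [0.5484, 0.1732, 0.2565]
orientation: [3.14, -0.077, -0.005]
force: [0.3, 0.1, 0.3]
opening: 0.0464
```

```bash
python3 -c "
from h import *
st();
w=cam('wrist','w10.png');offcuts(w);plan(.5535,.1995,.008,-3)"
```

```text
t 27.35 pos [0.5484 0.1732 0.2565] rot [ 3.1399 -0.0768 -0.0047] F [0.3 0.1 0.3] op 0.0464 q [ 0.217  0.053  1.501 -0.     1.59   0.266]
toolx [ 0.9988 -0.0489 -0.003 ] tooly [-0.0489 -0.9988  0.0008] toolz [-0.003  -0.0007 -1.    ]
offcut [553.9 199.1] [82.8 19. ] 87.1
heading -2.9 turn 0.1 shift mm [  3.8 -28.2 248.7] len 250.4
```

View pics/w10.png

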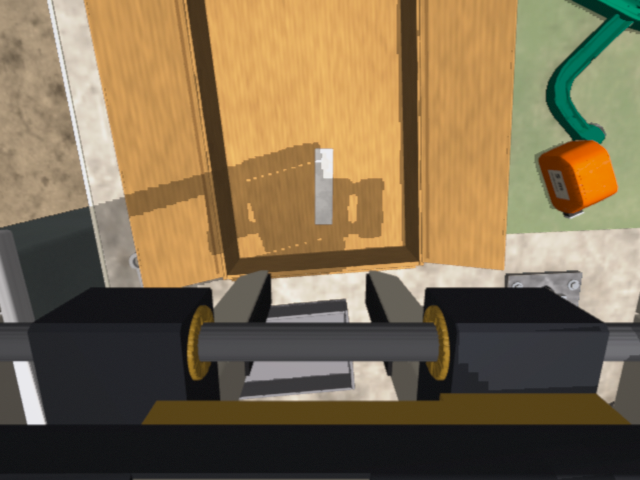

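Emit:
jog_arm(commands=[0,0.002,-0.0141,0.03,0,0,0.002,-0.0141,0.03,0,0,0,0,0.04,0,0,0,0,0.04,0,0,0,0,0.04,0,0,0,0,0.03,0,0,0,0,0.022,0,0,0,0,0.01,0,0,0,0,0.005,0,0,0,0,0,0,1,0,0,0,0,1,0,0,0,0,1,0,0,0,0,1,0,0,0,0,1,0,0,0,0,1,0,0,0,0,1,0,0,0,0,1,0,0,0,0,1,0,0,0,0,1,0,0,0,0])

```text
t: 29.07
tool_pos: [0.5559, 0.1998, 0.0126]
orientation: [-3.14, 0.082, -0.002]
force: [-1.2, -0.4, 6.0]
opening: 0.0191
```

Emit:
jog_arm(commands=[1,0,0,-0.01,0,1,0,0,-0.02,0,1,0,0,-0.04,0,1,0,0,-0.04,0,1,0,0,-0.04,0,1,0,0,-0.04,0,1,0,0,-0.04,0,1,0,0,-0.025,0,1,0,0,0,-5.5,1,0,0,0,-5.5,1,0,0,0,0])

```text
t: 29.98
tool_pos: [0.5552, 0.1996, 0.2676]
orientation: [-3.133, -0.226, -0.002]
force: [-0.2, -0.0, -0.7]
opening: 0.019
```

```bash
python3 -c "
from h import *
st();plan(.619,-.2465,.25,8)"
```

```text
t 29.98 pos [0.5552 0.1996 0.2676] rot [-3.1332 -0.2264 -0.0018] F [-0.2 -0.  -0.7] op 0.019 q [0.258 0.087 1.446 0.    1.607 0.114]
toolx [0.9896 0.1437 0.0011] tooly [ 0.1437 -0.9896 -0.0002] toolz [ 0.0011  0.0003 -1.    ]
heading 8.3 turn 0.3 shift mm [  1.1 450.7  17.6] len 451.0
```

Emit:
jog_arm(commands=[1,0,0.0347,0,0,1,0,0.0347,0,0,1,0,0.0347,0,0,1,0,0.0347,0,0,1,0,0.0347,0,0,1,0,0.0347,0,0,1,0,0.0347,0,0,1,0,0.0347,0,0,1,0,0.0347,0,0,1,0,0.0347,0,0,1,0,0.0347,0,0,1,0,0.0347,0,0,1,0,0.0347,0.01,0,1,0,0,0.03,0,1,0,0,0,0,1,0,0,0,0])

```text
t: 31.32
tool_pos: [0.616, -0.2462, 0.2233]
orientation: [-3.13, -0.215, 0.009]
force: [-0.8, -0.0, -1.8]
opening: 0.019
```

```bash
python3 -c "
from h import *
st();plan(.619,-.2465,.056)"
```

```text
t 31.32 pos [ 0.616  -0.2462  0.2233] rot [-3.1303 -0.2145  0.0092] F [-0.8 -0.  -1.8] op 0.019 q [-0.458  0.307  1.278  0.     1.564 -0.595]
toolx [ 0.9906  0.1364 -0.0056] tooly [ 0.1364 -0.9906 -0.0043] toolz [-0.0061  0.0035 -1.    ]
heading 7.8 turn 0.0 shift mm [  3.9   1.4 167.3] len 167.4
```

Emit:
jog_arm(commands=[1,0.0027,0.0015,0.03,0,1,0,0,0.035,0,1,0,0,0.035,0,1,0,0,0.035,0,1,0,0,0.022,0,1,0,0,0.01,0,1,0,0,0,0,0.4,0,0,0,0,0.4,0,0,0,0,0.4,0,0,0,0,0.4,0,0,0,0,0.4,0,0,-0.02,0,0.4,0,0,-0.04,0,0.4,0,0,-0.04,0,0.4,0,0,-0.04,0,0.4,0,0,-0.04,0,0.4,0,0,-0.025,0,0.4,0,0,0,0])

```text
t: 32.82
tool_pos: [0.6239, -0.2498, 0.2752]
orientation: [3.127, 0.218, 0.02]
force: [0.6, -0.0, 1.5]
opening: 0.0281
```

```bash
python3 -c "
from h import *
st();plan(.56,-.05,.32,7)
w=cam('wrist','w11.png')"
```

```text
t 32.82 pos [ 0.6239 -0.2498  0.2752] rot [3.1267 0.2183 0.0196] F [ 0.6 -0.   1.5] op 0.0281 q [-0.457  0.297  1.196  0.     1.634 -0.597]
toolx [0.9902 0.139  0.012 ] tooly [ 0.1389 -0.9903  0.0081] toolz [ 0.013  -0.0064 -0.9999]
heading 8.0 turn 1.0 shift mm [ -38.5 -205.8  -46.9] len 214.5
```

View pics/w11.png

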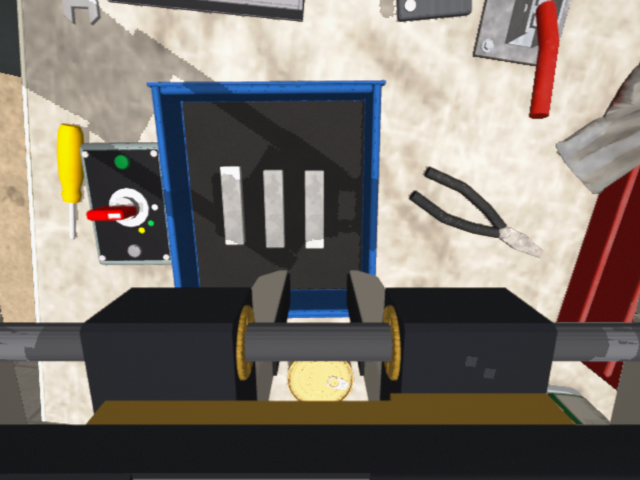

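```bash
python3 -c "
from h import *
plan(.65,-.09,.34,6)"
```

```text
heading 8.0 turn 2.0 shift mm [  44.1 -155.4  -69.2] len 175.7
```

Emit:
jog_arm(commands=[0.2,0,0,0,2,0.2,0.0088,-0.031,-0.014,0,0.2,0.0088,-0.031,-0.014,0,0.2,0.0088,-0.031,-0.014,0,0.2,0.0088,-0.031,-0.014,0,0.2,0.0088,-0.031,-0.014,0,0.2,0,0,0,0,0.2,0,0,0,0])

```text
t: 33.53
tool_pos: [0.6488, -0.0877, 0.3349]
orientation: [3.137, 0.169, 0.002]
force: [0.3, 0.1, 0.4]
opening: 0.0373
```

```bash
python3 -c "
from h import *
st()
w=cam('wrist','w12.png')
for n in ['board_grip','board_mid','hook_tip','tray_in']:print(n,pin(n,w))"
```

```text
t 33.53 pos [ 0.6488 -0.0877  0.3349] rot [3.1368 0.1691 0.0016] F [0.3 0.1 0.4] op 0.0373 q [-0.213  0.265  1.126  0.     1.749 -0.32 ]
toolx [0.9942 0.1075 0.001 ] tooly [ 0.1075 -0.9942  0.0003] toolz [ 0.001  -0.0002 -1.    ]
board_grip [(0.74, 361.7, 125.4), (0.64, 285.7, 318.7)]
board_mid [(0.6, 355.5, 129.4)]
hook_tip [(0.75, 282.6, 137.9)]
tray_in [(0.82, 193.4, 122.5)]
```

View pics/w12.png

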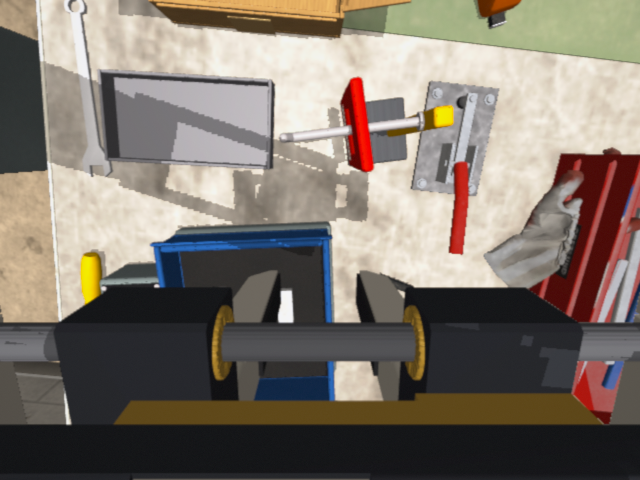

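```bash
python3 -c "
from h import *
w=cam('wrist')
P=lambda u,v,z:atz(w,u,v,z)
print('tip',P(286,137,.185)[:2],'post top',P(443,116,.21)[:2])
print('rod',P(300,135,.175)[:2],P(415,124,.175)[:2])
a,b=P(355,80,.221),P(368,169,.221);print('board',a,b,np.linalg.norm(a-b),(a+b)/2)
a=b=0
cv2.imwrite('pics/z12.png',cv2.resize(w['img'][60:200,270:470],None,fx=4,fy=4,interpolation=cv2.INTER_CUBIC))
print('tray',[P(*p,.035)[:2] for p in [(103,71),(273,82),(271,167),(107,159)]])
"
```

```text
tip [ 0.61145638 -0.01662253] post top [0.7325103  0.01053352]
rod [ 0.6225556  -0.01342877] [0.72077289 0.00587604]
board [0.6611798  0.02706376 0.221     ] [ 0.67910175 -0.03466497  0.221     ] 0.06427777592170776 [ 0.67014077 -0.00380061  0.221     ]
tray [array([0.37285184, 0.0409736 ]), array([0.57688507, 0.04955002]), array([ 0.58165891, -0.0512434 ]), array([ 0.37374403, -0.06265055])]
```

View pics/z12.png

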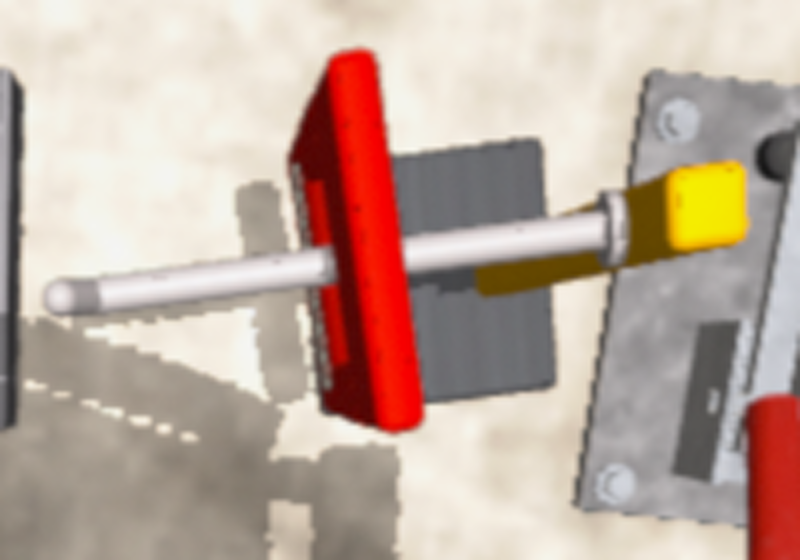

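```bash
python3 -c "
from h import *
w=cam('wrist')
P=lambda u,v,z:atz(w,u,v,z)
a,b=P(358.3,73.8,.221),P(370,166.2,.221);d=a-b;print(a,b,np.linalg.norm(d),(a+b)/2,np.degrees(np.arctan2(-d[0],d[1])))
plan(*((a+b)/2)[:2],.19,13)
plan(*((a+b)/2)[:2],.27,13)
"
```

```text
[0.66316358 0.03151049 0.221     ] [ 0.68049702 -0.03239289  0.221     ] 0.0662124634576587 [ 6.71830295e-01 -4.41203685e-04  2.21000000e-01] 15.17601330159338
heading 5.9 turn -7.1 shift mm [ 43.7 -82.5 143.6] len 171.2
heading 5.9 turn -7.1 shift mm [ 43.6 -82.5  63.6] len 112.9
```

Emit:
jog_arm(commands=[0,0,0,0,-4,0,0,0,0,-4,0,0.0144,-0.0277,0.015,0,0,0.0144,-0.0277,0.015,0,0,0.0144,-0.0277,0.015,0,0,0,0,0.014,0,0,0,0,0,0,0,0,0,0,0])

```text
t: 34.55
tool_pos: [0.6695, 0.0011, 0.2742]
orientation: [-3.118, -0.383, 0.004]
force: [-0.2, -0.1, 1.2]
opening: 0.0462
```

```bash
python3 -c "
from h import *
st();plan(.6718,-.0004,.19,14)
w=cam('wrist','w13.png');a=cam('scene');b=cam('side')
cv2.imwrite('pics/z13.png',np.hstack([cv2.resize(a['img'][130:270,200:340],None,fx=2.8,fy=2.8),cv2.resize(b['img'][150:290,190:330],None,fx=2.8,fy=2.8)]))"
```

```text
t 34.55 pos [0.6695 0.0011 0.2742] rot [-3.1181 -0.3825  0.0044] F [-0.2 -0.1  1.2] op 0.0462 q [-0.075  0.308  1.184 -0.     1.652 -0.319]
toolx [ 0.9703  0.2417 -0.0027] tooly [ 0.2417 -0.9703 -0.0005] toolz [-0.0028 -0.0002 -1.    ]
heading 14.0 turn -0.0 shift mm [ 2.1  2.  84.2] len 84.3
```

View pics/w13.png

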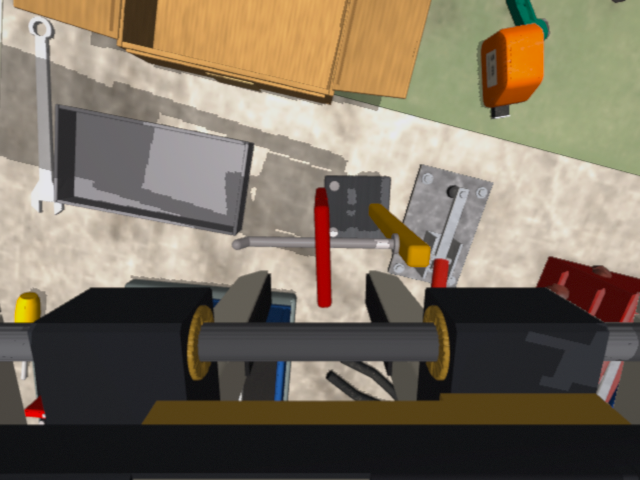

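View pics/z13.png

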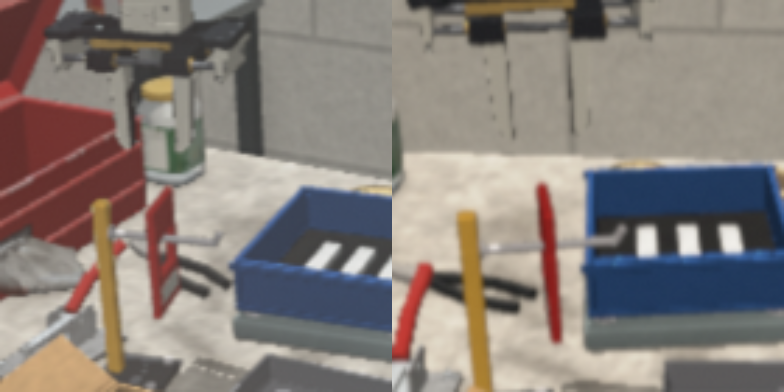

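```bash
python3 -c "
from h import *
w=cam('wrist')
s=robot.read_state();p=np.array(s['tool_pos']);print(proj(w,[p,[p[0],p[1],.221]]))
P=lambda u,v,z:atz(w,u,v,z)
a,b=P(322,190,.221),P(324,304,.221);d=a-b;print(a,b,np.linalg.norm(d),(a+b)/2,np.degrees(np.arctan2(-d[0],d[1])))
"
```

```text
[[320.23775601 288.312524  ]
 [319.56468457 255.87433794]]
[0.66193009 0.0419477  0.221     ] [ 0.68173104 -0.03170864  0.221     ] 0.07627144663245741 [0.67183057 0.00511953 0.221     ] 15.047015576806047
```

Emit:
jog_arm(commands=[0,0.002,0,0.02,0,0,0.001,0,0.025,0,0,0,0,0.02,0,0,0,0,0.013,0,0,0,0,0.006,0,0,0,0,0,0,1,0,0,0,0,1,0,0,0,0,1,0,0,0,0,1,0,0,0,0,1,0,0,0,0,1,0,0,0,0,1,0,0,0,0,1,0,0,0,0,1,0,0,0,0,1,0,0,0,0], grip_force=30)

```text
t: 36.08
tool_pos: [0.6732, 0.0023, 0.1918]
orientation: [3.118, 0.383, 0.001]
force: [-0.9, 0.3, 3.1]
opening: 0.0098
```

```bash
python3 -c "
from h import *
st()
a=cam('scene');b=cam('side')
cv2.imwrite('pics/z14.png',np.hstack([cv2.resize(a['img'][130:270,200:340],None,fx=2.8,fy=2.8),cv2.resize(b['img'][150:290,190:330],None,fx=2.8,fy=2.8)]))"
```

```text
t 36.08 pos [0.6732 0.0023 0.1918] rot [3.1181 0.3829 0.0005] F [-0.9  0.3  3.1] op 0.0098 q [-0.073  0.339  1.296 -0.     1.506 -0.317]
toolx [0.9703 0.2419 0.0003] tooly [ 0.2419 -0.9703  0.0001] toolz [ 0.0003 -0.0001 -1.    ]
```

View pics/z14.png

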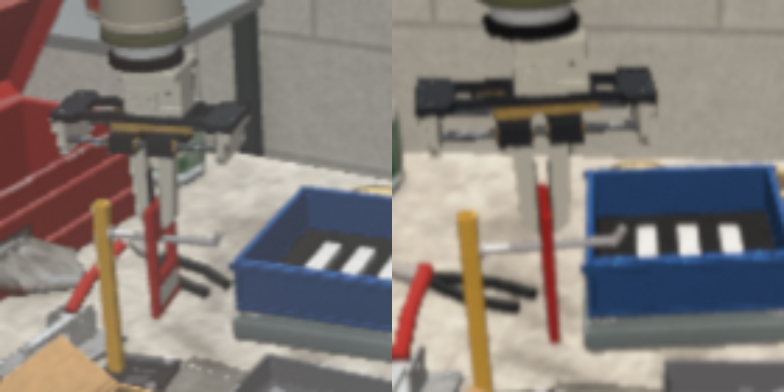

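Emit:
jog_arm(commands=[1,0,0,-0.005,0,1,0,0,-0.005,0,1,0,0,-0.005,0,1,0,0,-0.005,0,1,0,0,0,0,1,0,0,0,0])

```text
t: 36.68
tool_pos: [0.6735, 0.0023, 0.2121]
orientation: [3.118, 0.383, 0.002]
force: [0.1, -0.7, -1.2]
opening: 0.01
```

```bash
python3 -c "
from h import *
st()
a=cam('scene');b=cam('side')
cv2.imwrite('pics/z15.png',np.hstack([cv2.resize(a['img'][150:250,220:320],None,fx=4,fy=4),cv2.resize(b['img'][170:270,210:310],None,fx=4,fy=4)]))"
```

```text
t 36.68 pos [0.6735 0.0023 0.2121] rot [3.118  0.3828 0.0017] F [ 0.1 -0.7 -1.2] op 0.01 q [-0.073  0.33   1.269  0.     1.541 -0.317]
toolx [0.9703 0.2419 0.001 ] tooly [ 0.2419 -0.9703  0.0003] toolz [ 0.0011 -0.0001 -1.    ]
```

View pics/z15.png

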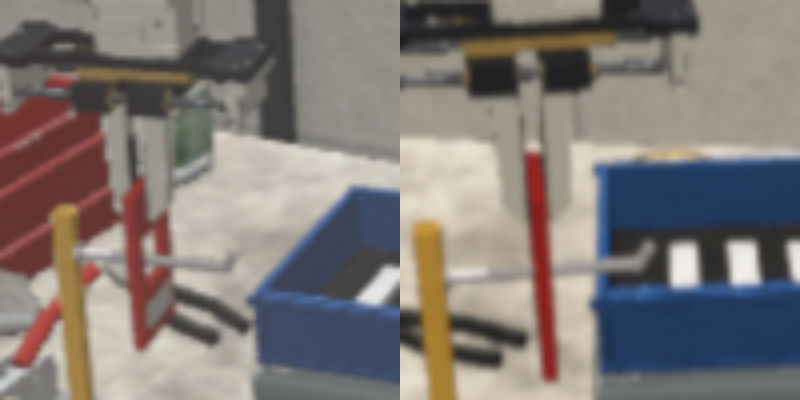

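Emit:
jog_arm(commands=[1,-0.012,-0.0005,0,0,1,-0.012,-0.0005,0,0,1,-0.012,-0.0005,0,0,1,-0.012,-0.0005,0,0,1,-0.012,-0.0005,0,0,1,-0.012,-0.0005,0,0,1,-0.012,-0.0005,0,0,1,-0.012,-0.0005,0,0,1,-0.012,-0.0005,0,0,1,0,0,0,0])

```text
t: 37.62
tool_pos: [0.5657, -0.0198, 0.2112]
orientation: [-3.118, -0.382, 0.002]
force: [-0.6, -0.1, -0.6]
opening: 0.0094
```

```bash
python3 -c "
from h import *
st()
a=cam('scene');b=cam('side')
cv2.imwrite('pics/z16.png',np.hstack([cv2.resize(a['img'][150:250,220:320],None,fx=4,fy=4),cv2.resize(b['img'][170:270,210:310],None,fx=4,fy=4)]))"
```

```text
t 37.62 pos [ 0.5657 -0.0198  0.2112] rot [-3.1182 -0.3823  0.0019] F [-0.6 -0.1 -0.6] op 0.0094 q [-0.125  0.044  1.594 -0.     1.506 -0.369]
toolx [ 0.9704  0.2416 -0.0012] tooly [ 0.2416 -0.9704 -0.0002] toolz [-0.0012 -0.0001 -1.    ]
```

View pics/z16.png

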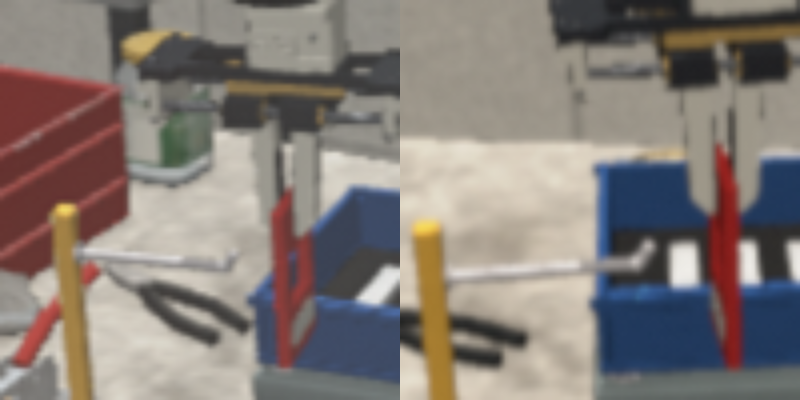

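```bash
python3 -c "
from h import *
plan(.44,-.10,.23,2)"
```

```text
heading 14.0 turn 12.0 shift mm [-130.    76.   -18.6] len 151.7
```

Emit:
jog_arm(commands=[1,0,0,-0.01,6,1,0,0,-0.009,6,1,-0.026,0.0152,0,0,1,-0.026,0.0152,0,0,1,-0.026,0.0152,0,0,1,-0.026,0.0152,0,0,1,-0.026,0.0152,0,0,1,0,0,0,0,1,0,0,0,0])

```text
t: 38.47
tool_pos: [0.4399, -0.1007, 0.2308]
orientation: [3.141, 0.052, 0.002]
force: [0.1, -0.1, -0.5]
opening: 0.0097
```

```bash
python3 -c "
from h import *
st()
w=cam('wrist','w17.png');p=pin('tray_in',w);print(p,[atz(w,*q[1:],.004) for q in p])"
```

```text
t 38.47 pos [ 0.4399 -0.1007  0.2308] rot [3.1409 0.0516 0.0017] F [ 0.1 -0.1 -0.5] op 0.0097 q [-0.339 -0.289  1.863  0.     1.566 -0.372]
toolx [0.9995 0.0329 0.0011] tooly [ 0.0329 -0.9995  0.0003] toolz [ 0.0011 -0.0002 -1.    ]
[(0.71, 354.3, 121.8)] [array([ 0.474, -0.004,  0.004])]
```

View pics/w17.png

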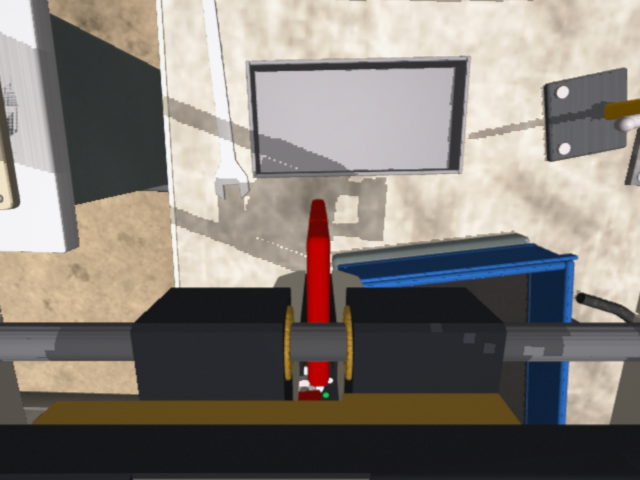

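```bash
python3 -c "
from h import *
w=cam('wrist')
q=np.array([atz(w,*p,.035)[:2] for p in [(247,61),(469,57),(463,173),(251,178)]]);print(q,q.mean(0))
e=(q[1]-q[0]+q[2]-q[3]);print(np.degrees(np.arctan2(e[1],e[0])))
c=q.mean(0);plan(c[0]-.06,c[1],.15,2);"
```

```text
[[ 0.36887013  0.04483543]
 [ 0.57465774  0.05532402]
 [ 0.58298908 -0.05045   ]
 [ 0.3714612  -0.06262814]] [ 0.47449453 -0.00322967]
3.1089992519087164
heading 2.0 turn 0.0 shift mm [-23.1 -97.3  80.7] len 128.5
```

Emit:
jog_arm(commands=[1,-0.0058,-0.0243,0,0,1,-0.0058,-0.0243,0,0,1,-0.0058,-0.0243,0,0,1,-0.0058,-0.0243,0,0,1,0,0,0.027,0,1,0,0,0.027,0,1,0,0,0.026,0,1,0,0,0,0,1,0,0,0,0])

```text
t: 39.37
tool_pos: [0.4126, -0.0029, 0.1495]
orientation: [-3.14, -0.057, 0.006]
force: [0.4, -0.3, -0.0]
opening: 0.0097
```

```bash
python3 -c "
from h import *
st()
a=cam('scene');b=cam('side')
cv2.imwrite('pics/z18.png',np.hstack([cv2.resize(a['img'][210:310,250:370],None,fx=3.3,fy=3.3),cv2.resize(b['img'][220:320,270:390],None,fx=3.3,fy=3.3)]))"
```

```text
t 39.37 pos [ 0.4126 -0.0029  0.1495] rot [-3.1404 -0.0566  0.0057] F [ 0.4 -0.3 -0. ] op 0.0097 q [-0.132 -0.357  2.065  0.     1.437 -0.168]
toolx [ 0.9993  0.036  -0.0036] tooly [ 0.036  -0.9994 -0.0007] toolz [-0.0036  0.0006 -1.    ]
```

View pics/z18.png

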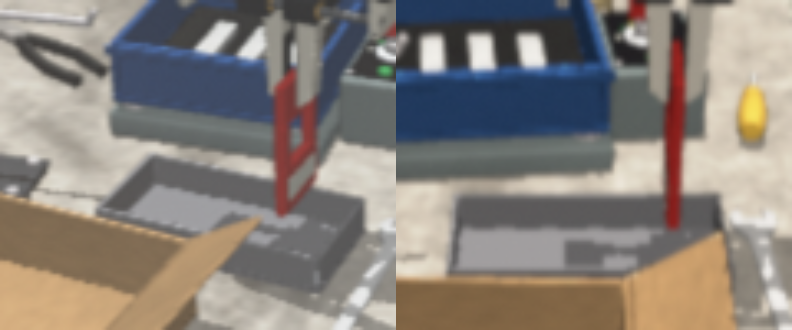

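Emit:
jog_arm(commands=[1,0,0,0.02,0,1,0,0,0.015,0,1,0,0,0.008,0,1,0,0,0.003,0,1,0,0,0,0])

```text
t: 39.88
tool_pos: [0.4138, -0.0037, 0.1051]
orientation: [3.141, 0.055, 0.001]
force: [-0.6, -0.7, -1.7]
opening: 0.0099
```

Emit:
jog_arm(commands=[1,0,0,0.0015,0,1,0,0,0.0015,0,1,0,0,0,0])

```text
t: 40.13
tool_pos: [0.4139, -0.0037, 0.1021]
orientation: [3.141, 0.055, 0.002]
force: [0.6, -0.9, -1.0]
opening: 0.0101
```

Emit:
jog_arm(commands=[1,0,0,0.002,0,1,0,0,0,0,0,0.004,0,0,0,0,0.006,0,0,0,-0.5,0.007,0,0,0,-0.5,0.008,0,0,0,-0.5,0.01,0,0,0,-0.5,0.01,0,0,0,-0.5,0,0,0,0])

```text
t: 40.88
tool_pos: [0.4604, -0.0021, 0.0998]
orientation: [3.141, 0.055, 0.002]
force: [-0.1, 0.0, 0.4]
opening: 0.0516
```

```bash
python3 -c "
from h import *
st()
a=cam('scene');b=cam('side')
cv2.imwrite('pics/z19.png',np.hstack([cv2.resize(a['img'][210:310,250:370],None,fx=3.3,fy=3.3),cv2.resize(b['img'][220:320,270:390],None,fx=3.3,fy=3.3)]))"
```

```text
t 40.88 pos [ 0.4604 -0.0021  0.0998] rot [3.141  0.0548 0.0021] F [-0.1  0.   0.4] op 0.0516 q [-0.116 -0.165  2.002  0.     1.303 -0.151]
toolx [0.9994 0.0349 0.0013] tooly [ 0.0349 -0.9994  0.0001] toolz [ 0.0013 -0.0001 -1.    ]
```

View pics/z19.png

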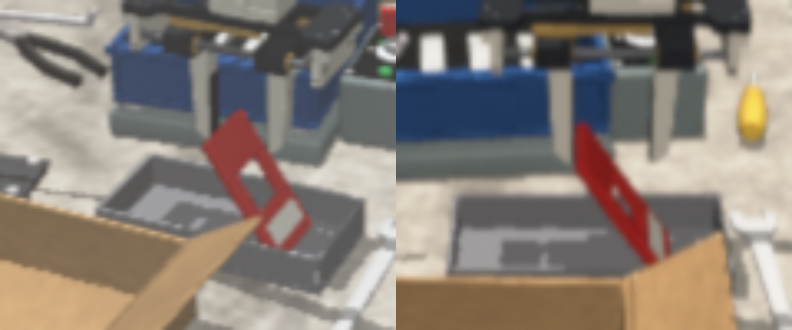

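Emit:
jog_arm(commands=[-0.5,0.012,0,0,0,-0.5,0.015,0,0,0,-0.5,0.02,0,-0.01,0,-0.5,0.02,0,-0.03,0,-0.5,0,0,-0.04,0,-0.5,0,0,-0.04,0,-0.5,0,0.0,-0.04,0,-0.5,0,0,0,0,-0.5,0,0,0,0])

```text
t: 41.73
tool_pos: [0.5269, 0.0001, 0.263]
orientation: [3.14, 0.055, 0.01]
force: [-0.1, -0.1, -0.5]
opening: 0.0696
```

```bash
python3 -c "
from h import *
st()
a=cam('scene');b=cam('side')
cv2.imwrite('pics/z20.png',np.hstack([cv2.resize(a['img'][210:310,250:370],None,fx=3.3,fy=3.3),cv2.resize(b['img'][220:320,270:390],None,fx=3.3,fy=3.3)]))
plan(.45,-.33,.33,-82)"
```

```text
t 41.73 pos [0.5269 0.0001 0.263 ] rot [3.1404 0.0548 0.0096] F [-0.1 -0.1 -0.5] op 0.0696 q [-0.097 -0.089  1.631 -0.     1.594 -0.132]
toolx [0.9994 0.0349 0.0061] tooly [ 0.0349 -0.9994  0.0008] toolz [ 0.0061 -0.0006 -1.    ]
heading 2.0 turn 84.0 shift mm [316.7 120.1 -71.4] len 346.1
```

View pics/z20.png

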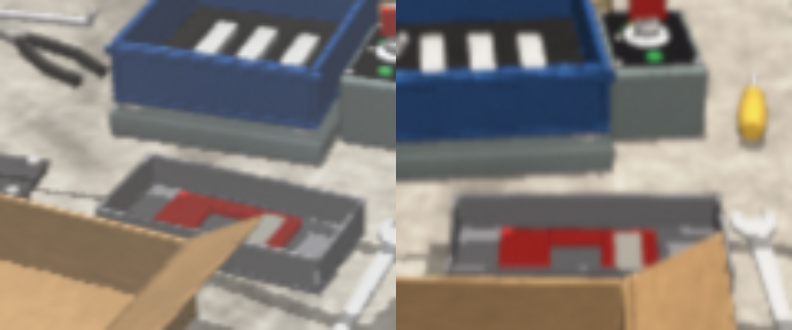

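Emit:
jog_arm(commands=[0,-0.0208,0.0343,0,0,0,-0.0208,0.0343,0,0,0,-0.0208,0.0343,0,0,0,-0.0208,0.0343,0,0,0,-0.0208,0.0343,0,0,0,-0.0208,0.0343,0,0,0,-0.0208,0.0343,0,0,0,-0.0208,0.0343,0,0,0,0,0,0,7,0,0,0,0,7,0,0,0,0,7,0,0,0,0,7,0,0,0,0,7,0,0,0,0,7,0,0,0,0,7,0,0,0,0,7,0,0,0,0,7,0,0,0,0,7,0,0,0,0,7,0,0,0,0,7])

```text
t: 43.5
tool_pos: [0.3675, -0.2788, 0.2568]
orientation: [-2.365, 2.068, 0.007]
force: [0.1, -0.5, 0.6]
opening: 0.0466
```

```bash
python3 -c "
from h import *
st()
w=cam('wrist','w21.png');p=pin('key_grip',w);print(p,[atz(w,*q[1:],.104) for q in p])"
```

```text
t 43.5 pos [ 0.3675 -0.2788  0.2568] rot [-2.3646  2.0682  0.007 ] F [ 0.1 -0.5  0.6] op 0.0466 q [-0.76  -0.261  1.793 -0.     1.613  0.677]
toolx [ 0.1331 -0.9911 -0.0035] tooly [-0.9911 -0.1332  0.0028] toolz [-0.0033  0.003  -1.    ]
[(0.73, 320.9, 149.5)] [array([ 0.4324, -0.2716,  0.104 ])]
```

View pics/w21.png

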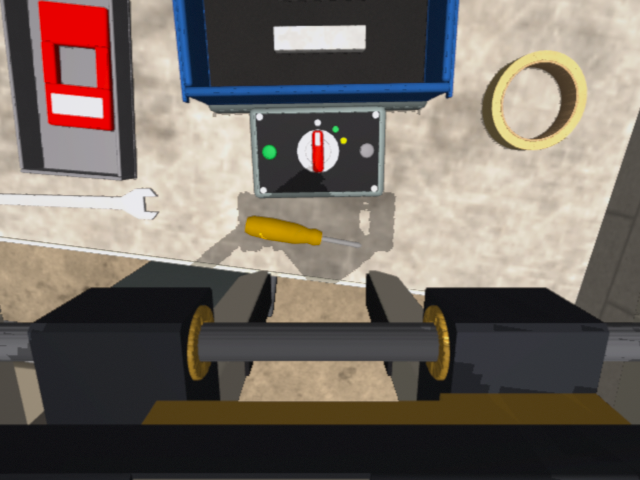

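```bash
python3 -c "
from h import *
w=cam('wrist')
P=lambda u,v,z:atz(w,u,v,z)[:2]
cv2.imwrite('pics/z21.png',cv2.resize(w['img'][100:200,245:395],None,fx=5,fy=5,interpolation=cv2.INTER_CUBIC))
q=[P(*p,.07) for p in [(250,111),(385,108),(383,192),(257,196)]];print('box',q,np.mean(q,0))
print('ring',P(318.5,151.5,.08))
plan(.428,-.2725,.15,-82)
"
```

```text
box [array([ 0.45808988, -0.20110626]), array([ 0.47785198, -0.32569567]), array([ 0.40059856, -0.33791803]), array([ 0.37966829, -0.21518575])] [ 0.42905218 -0.26997643]
ring [ 0.4304134  -0.26965641]
heading -81.8 turn 0.2 shift mm [  2.2 -60.8 107.3] len 123.3
```

View pics/z21.png

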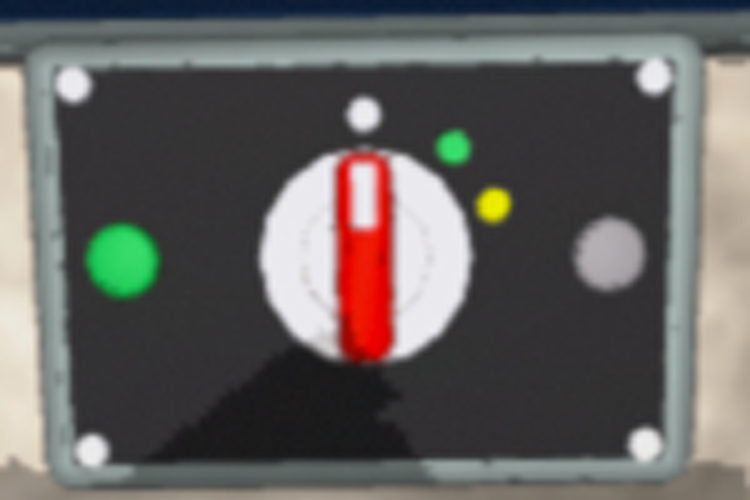

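```bash
python3 -c "
from h import *
plan(.430,-.270,.15,-82)
"
```

```text
heading -81.8 turn 0.2 shift mm [  0.  -63.1 107.3] len 124.5
```

Emit:
jog_arm(commands=[0,0,-0.021,0.015,0,0,0,-0.021,0.02,0,0,0,-0.021,0.02,0,0,0,0,0.03,0,0,0,0,0.022,0,0,0,0,0,0,0,0,0,0,0])

```text
t: 44.23
tool_pos: [0.4296, -0.2699, 0.1506]
orientation: [2.374, -2.057, -0.007]
force: [-0.2, -0.2, 0.4]
opening: 0.0465
```

```bash
python3 -c "
from h import *
st()
plan(.430,-.270,.092,-82)
w=cam('wrist','w22.png')
"
```

```text
t 44.23 pos [ 0.4296 -0.2699  0.1506] rot [ 2.374  -2.0572 -0.0074] F [-0.2 -0.2  0.4] op 0.0465 q [-0.662 -0.074  1.822 -0.     1.398  0.766]
toolx [ 0.1422 -0.9898 -0.0034] tooly [-0.9898 -0.1422  0.0033] toolz [-0.0037  0.0029 -1.    ]
heading -81.8 turn 0.2 shift mm [ 0.4 -0.6 58.6] len 58.6
```

View pics/w22.png

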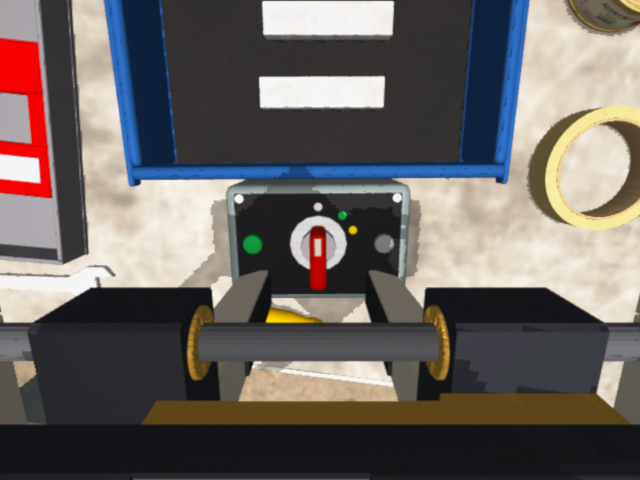

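```bash
python3 -c "
from h import *
w=cam('wrist')
c=np.array([.43,-.27]);d=np.array([.99,.139])*.017
print(proj(w,[[*c,.119],[*(c+d),.119],[*(c-d),.119],[*c,.075]]))
"
```

```text
[[317.20983262 265.18901511]
 [317.25212443 237.0680071 ]
 [317.16915715 292.23527593]
 [317.44343435 245.7255581 ]]
```

Emit:
jog_arm(commands=[0,0,-0.0015,0.02,0,0,0,-0.0005,0.02,0,0,0,0,0.012,0,0,0,0,0.005,0,0,0,0,0,0,1,0,0,0,0,1,0,0,0,0,1,0,0,0,0,1,0,0,0,0,1,0,0,0,0,1,0,0,0,0,1,0,0,0,0,1,0,0,0,0,1,0,0,0,0,1,0,0,0,0], grip_force=30)

```text
t: 45.58
tool_pos: [0.433, -0.2693, 0.0959]
orientation: [-2.37, 2.06, 0.003]
force: [-1.2, 7.8, 6.3]
opening: 0.0098
```

```bash
python3 -c "
from h import *
s=st();print(s['wrist_torque'])
a=cam('scene');b=cam('side')
cv2.imwrite('pics/z23.png',np.hstack([cv2.resize(a['img'][160:260,310:410],None,fx=4,fy=4),cv2.resize(b['img'][170:270,290:390],None,fx=4,fy=4)]))
"
```

```text
t 45.58 pos [ 0.433  -0.2693  0.0959] rot [-2.3701  2.0595  0.0028] F [-1.2  7.8  6.3] op 0.0098 q [-0.658 -0.017  1.871  0.002  1.289  0.772]
toolx [ 0.1396 -0.9902 -0.0025] tooly [-0.9902 -0.1396 -0.0001] toolz [-0.0003  0.0024 -1.    ]
[ 1.4376  0.3137 -0.0621]
```

View pics/z23.png

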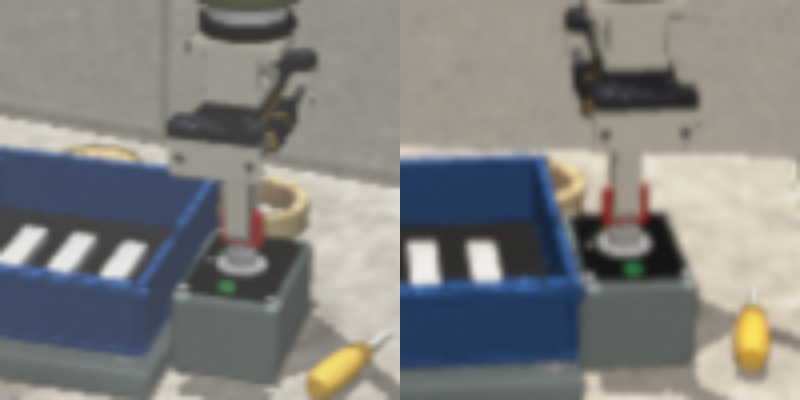

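Emit:
jog_arm(commands=[1,-0.001,0,0,0,1,0,0,0,4,1,0,0,0,5,1,0,0,0,5,1,0,0,0,5,1,0,0,0,0])

```text
t: 46.18
tool_pos: [0.433, -0.2696, 0.0959]
orientation: [-1.993, 2.428, -0.0]
force: [-1.3, 2.4, 4.2]
opening: 0.01
```

```bash
python3 -c "
from h import *
s=st();print(s['wrist_torque'])
w=cam('wrist','w24.png')"
```

```text
t 46.18 pos [ 0.433  -0.2696  0.0959] rot [-1.9933  2.4279 -0.0001] F [-1.3  2.4  4.2] op 0.01 q [-0.658 -0.018  1.872  0.     1.287  1.109]
toolx [-0.1947 -0.9809 -0.0002] tooly [-0.9809  0.1947 -0.0003] toolz [ 0.0003  0.0001 -1.    ]
[ 0.6617  0.1779 -0.054 ]
```

View pics/w24.png

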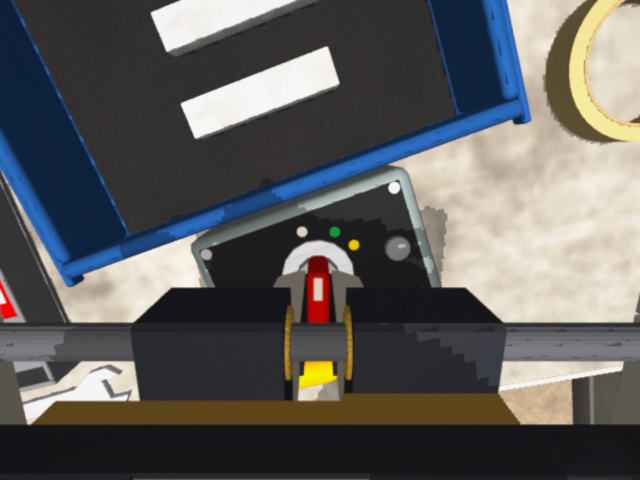

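Emit:
jog_arm(commands=[1,0,0,0,5,1,0,0,0,5,1,0,0,0,5,1,0,0,0,5,1,0,0,0,5,1,0,0,0,5,1,0,0,0,5,1,0,0,0,5,1,0,0,0,4,1,0,0,0,4,1,0,0,0,2,1,0,0,0,0,1,0,0,0,0])

```text
t: 47.32
tool_pos: [0.4325, -0.2702, 0.0959]
orientation: [0.792, -3.039, 0.001]
force: [-3.2, 0.3, 5.4]
opening: 0.0097
```

```bash
python3 -c "
from h import *
s=st();print(s['wrist_torque'])
w=cam('wrist','w25.png')"
```

```text
t 47.32 pos [ 0.4325 -0.2702  0.0959] rot [ 0.7916 -3.0394  0.0011] F [-3.2  0.3  5.4] op 0.0097 q [-0.658 -0.018  1.872 -0.001  1.288  1.974]
toolx [-0.8729 -0.4878  0.001 ] tooly [-0.4878  0.8729 -0.0005] toolz [-0.0006 -0.0009 -1.    ]
[0.1819 0.7276 0.1629]
```

View pics/w25.png

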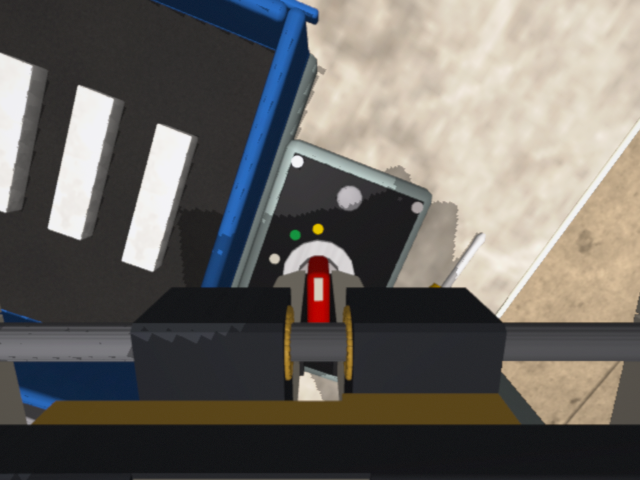

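Emit:
jog_arm(commands=[1,0,0,0,2,1,0,0,0,2,1,0,0,0,0,1,0,0,0,0,1,0,0,0,0,1,0,0,0,0,1,0,0,0,0,1,0,0,0,0,1,0,0,0,0,1,0,0,0,0,1,0,0,0,0,1,0,0,0,0])

```text
t: 48.37
tool_pos: [0.4325, -0.2702, 0.0959]
orientation: [0.686, -3.065, 0.001]
force: [-3.6, -0.3, 5.1]
opening: 0.0101
```

```bash
python3 -c "
from h import *
s=st();print(s['wrist_torque'])"
```

```text
t 48.37 pos [ 0.4325 -0.2702  0.0959] rot [ 0.6863 -3.0648  0.0013] F [-3.6 -0.3  5.1] op 0.0101 q [-0.658 -0.018  1.872 -0.001  1.288  2.043]
toolx [-0.9045 -0.4265  0.001 ] tooly [-0.4265  0.9045 -0.0006] toolz [-0.0007 -0.001  -1.    ]
[0.1861 0.6711 0.5792]
```

Emit:
jog_arm(commands=[1,0,0,0,-4,1,0,0,0,-4,1,0,0,0,-4,1,0,0,0,-4,1,0,0,0,-4,1,0,0,0,0,0,0,0,0,0,0,0,0,0,0,0,0,0,0,0,0,0,0,0,0,0,0,0,0,0,0,0,0,0,0,0,0,0,0,0])

```text
t: 49.45
tool_pos: [0.4328, -0.2697, 0.0954]
orientation: [1.202, -2.902, -0.0]
force: [0.3, -1.2, 0.0]
opening: 0.046
```

```bash
python3 -c "
from h import *
s=st();print(s['wrist_torque'])
w=cam('wrist','w26.png')"
```

```text
t 49.45 pos [ 0.4328 -0.2697  0.0954] rot [ 1.2024 -2.9023 -0.0002] F [ 0.3 -1.2  0. ] op 0.046 q [-0.658 -0.018  1.873 -0.     1.287  1.698]
toolx [-0.707  -0.7072  0.    ] tooly [-0.7072  0.707   0.0001] toolz [-0.0001  0.0001 -1.    ]
[ 0.1204  0.01   -0.0442]
```

View pics/w26.png

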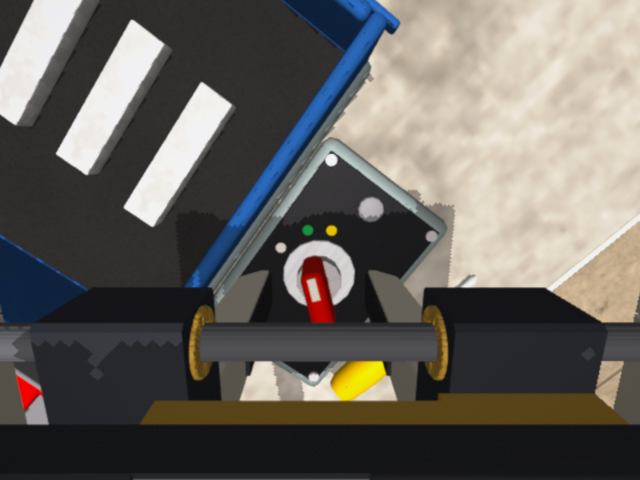

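Key points at the green dot. Lift straight away and check.

Emit:
jog_arm(commands=[0,0,0,-0.02,0,0,0,0,-0.035,0,0,0,0,-0.035,0,0,0,0,-0.035,0,0,0,0,-0.035,0,0,-0.03,0.03,0,-7,0,-0.01,0.03,0,-7,0,0,0.02,0,-7,0,0,0.02,0,-7,0,0,0,0,-7,0,0,0,0,0])

```text
t: 50.42
tool_pos: [0.3796, -0.1829, 0.2559]
orientation: [-2.027, 2.4, -0.002]
force: [0.0, 0.5, 0.0]
opening: 0.0465
```

```bash
python3 -c "
from h import *
s=st()
w=cam('wrist','w27.png');a=cam('scene','s27.png');b=cam('side','d27.png')"
```

```text
t 50.42 pos [ 0.3796 -0.1829  0.2559] rot [-2.0269  2.3998 -0.002 ] F [0.  0.5 0. ] op 0.0465 q [-0.571 -0.384  1.893 -0.     1.632  1.168]
toolx [-0.1673 -0.9859  0.0005] tooly [-0.9859  0.1673 -0.0012] toolz [ 0.0011 -0.0007 -1.    ]
```

View pics/w27.png

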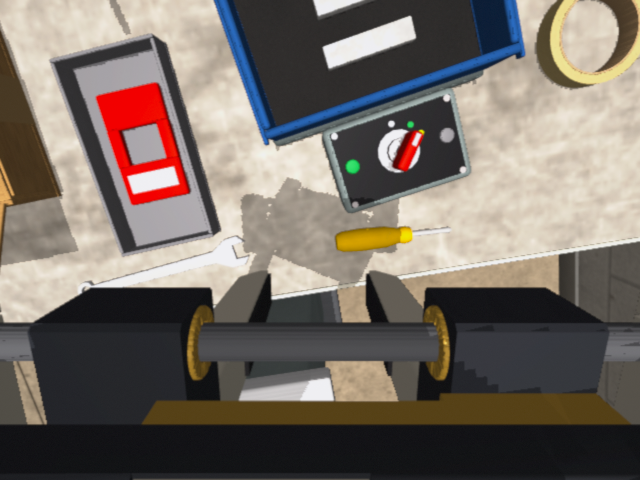

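View pics/d27.png

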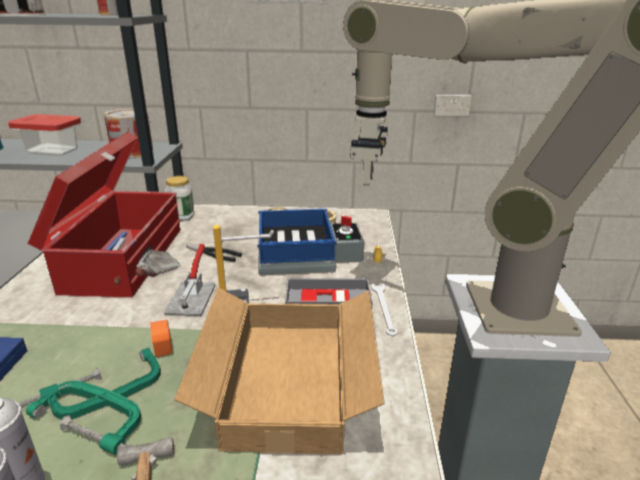

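```bash
python3 -c "
from h import *
w=cam('wrist')
im=w['img'].astype(int);m=((im[...,2]>150)&(im[...,1]<60)&(im[...,0]<60)).astype(np.uint8);m[:,:380]=0;m[:,450:]=0;m[:110]=0;m[190:]=0
cv2.imwrite('pics/z28.png',cv2.resize(w['img'][90:210,320:480],None,fx=5,fy=5,interpolation=cv2.INTER_CUBIC))
P=lambda u,v,z:atz(w,u,v,z)[:2]
for p,q,z in [((401,166),(418,132),.119),((334,135),(449,97),.07),((355,206),(466,170),.07)]:
  d=P(*q,z)-P(*p,z);print(np.degrees(np.arctan2(d[1],d[0])),np.linalg.norm(d))
c=P(398,151,.08)
for u,v in [(391,124),(410,125),(421,132)]:
  d=P(u,v,.072)-c;print('dot',np.degrees(np.arctan2(d[1],d[0])))
"
```

```text
-34.69888965360491 0.029768645086233468
-82.60369472176208 0.11106196291338619
-82.04369746630844 0.11217897414907327
dot 3.7571982407317663
dot -36.6247095381544
dot -62.57700242330417
```

View pics/z28.png

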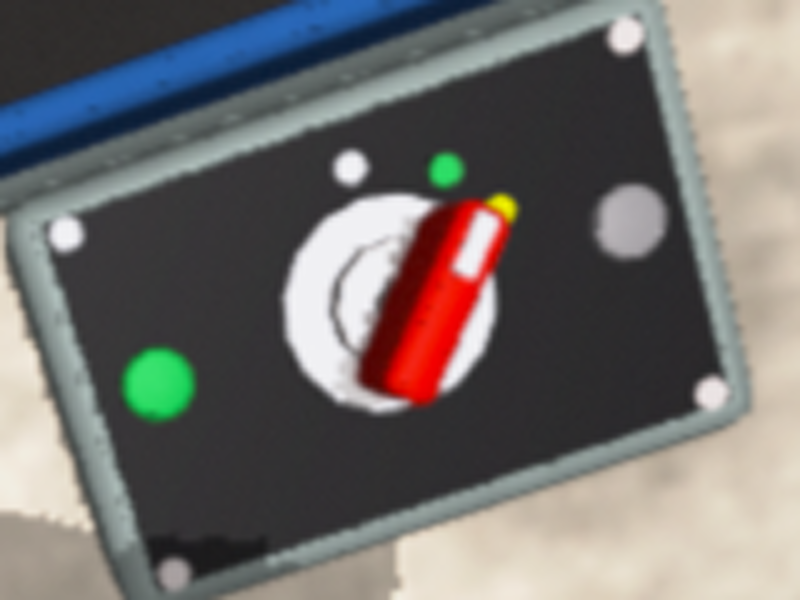

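```bash
python3 -c "
from h import *
st();print(robot.close_job())"
```

```text
t 50.62 pos [ 0.3802 -0.1835  0.2555] rot [-2.0146  2.4106  0.0001] F [ 0.5  0.2 -0.2] op 0.0466 q [-0.571 -0.38   1.89   0.     1.632  1.178]
toolx [-0.1775 -0.9841 -0.    ] tooly [-0.9841  0.1775  0.    ] toolz [-0.  0. -1.]
the job is handed in; nothing more can be done
None
```

The job is done and handed in at 50.6 s, well inside the 210 s limit. `close_job()` gave no verdict.

- **Flaps:** I pushed both right back. The front one reached its fold stop, and the rear one went about as far. Both still stand open.
- **Offcuts:** There were three, and all lie in the blue tub. The first grasp came up empty because I lifted before the fingers had closed, so I repeated it. The last side view shows the carton empty.
- **Lock-out board:** I raised it 20 mm, drew it off the hook and tipped it over in the grey tray, where it lies flat.
- **Key:** After the board and all offcuts were in place, I turned it clockwise to the start stop, where the wrist torque rose to 0.58 N m. I held it there for about a second. I then turned it part of the way back still gripped and let go, so the spring took it the rest of the way to run.
- **Last checks:**
  - The key measured 2 to 3° past run on the first reading, which is within my reading error. A closer look put it at run, matching the green dot.
  - The arm was clear of everything, with about 0.5 N at the wrist.
  - The screwdriver and tape roll look untouched.
- **Disagreement:** The room cameras and the wrist camera differed by up to about 15 mm on tray and tub positions. I used the closer wrist views for every grasp and placement except the tray, where I took a third wrist view that fell between them.

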